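Set the transit locks of the yarn tension heads

TASK

The yarn tension heads on the bench are going away for calibration, so set the transit lock of every one: twist its blue cap aside by the wing, feel about with the point of the setting pin on the floor of the dark well until it drops into the rotor's hole, and push the lock bolt at the bottom of that hole fully down. At the end every cap must be turned shut again to keep lint out, the heads standing upright, and the setting pin back in its stand; do not knock a head over on the way.

Things in the scene. Friction and masses are not known exactly. Their poses are not given: they have to be found in the camera images.
- head_a: first yarn tension head (all three are alike): a loose, heavy (1.3 kg) aluminium block 98 x 66 mm, its top face 54 mm above the bench, on a dark base plate 114 x 78 mm, three white rollers on its front. Origin: centre of its underside; x points from the roller front to the connector at the rear, z up. Starts with its front roughly towards the robot.
- well_a (a point): centre of the mouth of first head's lock well, in the plane of the top face: a round black well of 30 mm diameter and 12 mm depth, 12 mm in front (-x) of the head's origin. Its flat floor is a black rotor, stiff to turn, which came to rest at an unknown angle; its only hole (9 mm diameter, hard to see, black in black) has its centre 8 mm from the well's axis, in any direction. 4 mm down that hole lies the lock bolt.
- wing_a (a point): point to grip on the wing of first head's blue swivel cap, on the cap's vertical pivot (24 mm behind the head's origin, 72 mm above its underside). The wing is an upright bar 36 mm long, 9.5 mm thick, from 60 to 80.5 mm above the head's underside, standing on the cap's flat arm; its length points from the pivot to the cap's disc, that is along the head's -x when shut, and it turns with the cap.
- cap_a (a joint): angle of first head's swivel cap (rad): 0 = shut, over the well; it grows anticlockwise seen from above to its stop at 1.6; the well is wholly clear from 1.2. The cap's disc (37 mm diameter, 5 mm thick, top 60 mm above the head's underside) is carried 36 mm from the pivot. It turns stiffly (0.06 N m) and stays where it is left.
- lock_a (a joint): how far first head's lock bolt is pushed down its hole (m): 0 = out, 0.006 = fully in, against a hard stop. It yields at about 4.5 N and stays where it is pushed.
- head_b: second yarn tension head (all three are alike): a loose, heavy (1.3 kg) aluminium block 98 x 66 mm, its top face 54 mm above the bench, on a dark base plate 114 x 78 mm, three white rollers on its front. Origin: centre of its underside; x points from the roller front to the connector at the rear, z up. Starts with its front roughly towards the robot.
- well_b (a point): centre of the mouth of second head's lock well, in the plane of the top face: a round black well of 30 mm diameter and 12 mm depth, 12 mm in front (-x) of the head's origin. Its flat floor is a black rotor, stiff to turn, which came to rest at an unknown angle; its only hole (9 mm diameter, hard to see, black in black) has its centre 8 mm from the well's axis, in any direction. 4 mm down that hole lies the lock bolt.
- wing_b (a point): point to grip on the wing of second head's blue swivel cap, on the cap's vertical pivot (24 mm behind the head's origin, 72 mm above its underside). The wing is an upright bar 36 mm long, 9.5 mm thick, from 60 to 80.5 mm above the head's underside, standing on the cap's flat arm; its length points from the pivot to the cap's disc, that is along the head's -x when shut, and it turns with the cap.
- cap_b (a joint): angle of second head's swivel cap (rad): 0 = shut, over the well; it grows anticlockwise seen from above to its stop at 1.6; the well is wholly clear from 1.2. The cap's disc (37 mm diameter, 5 mm thick, top 60 mm above the head's underside) is carried 36 mm from the pivot. It turns stiffly (0.06 N m) and stays where it is left.
- lock_b (a joint): how far second head's lock bolt is pushed down its hole (m): 0 = out, 0.006 = fully in, against a hard stop. It yields at about 4.5 N and stays where it is pushed.
- head_c: third yarn tension head (all three are alike): a loose, heavy (1.3 kg) aluminium block 98 x 66 mm, its top face 54 mm above the bench, on a dark base plate 114 x 78 mm, three white rollers on its front. Origin: centre of its underside; x points from the roller front to the connector at the rear, z up. Starts with its front roughly towards the robot.
- well_c (a point): centre of the mouth of third head's lock well, in the plane of the top face: a round black well of 30 mm diameter and 12 mm depth, 12 mm in front (-x) of the head's origin. Its flat floor is a black rotor, stiff to turn, which came to rest at an unknown angle; its only hole (9 mm diameter, hard to see, black in black) has its centre 8 mm from the well's axis, in any direction. 4 mm down that hole lies the lock bolt.
- wing_c (a point): point to grip on the wing of third head's blue swivel cap, on the cap's vertical pivot (24 mm behind the head's origin, 72 mm above its underside). The wing is an upright bar 36 mm long, 9.5 mm thick, from 60 to 80.5 mm above the head's underside, standing on the cap's flat arm; its length points from the pivot to the cap's disc, that is along the head's -x when shut, and it turns with the cap.
- cap_c (a joint): angle of third head's swivel cap (rad): 0 = shut, over the well; it grows anticlockwise seen from above to its stop at 1.6; the well is wholly clear from 1.2. The cap's disc (37 mm diameter, 5 mm thick, top 60 mm above the head's underside) is carried 36 mm from the pivot. It turns stiffly (0.06 N m) and stays where it is left.
- lock_c (a joint): how far third head's lock bolt is pushed down its hole (m): 0 = out, 0.006 = fully in, against a hard stop. It yields at about 4.5 N and stays where it is pushed.
- setting_pin: the setting pin, a loose hand tool (0.1 kg) that starts upright in its stand: yellow square handle 18 x 18 mm, from 6 to 64 mm above the origin; below it a dark round collar 28 mm in diameter and 6 mm thick whose underside centre is the origin; then a steel shank of 10 mm diameter, 34 mm long, and a slim point of 5 mm diameter with a round end, 56 mm below the origin. z points up, from point to handle; x and y are square to the handle's flats.
- pin_tip (a point): very end of the setting pin's point. The point is sprung: it yields up to 7 mm into the shank along the pin's axis (0.8 N to start, 2.8 N at the end), then is rigid.
- stand: tool stand, fixed to the bench: a dark square foot 74 mm wide, 10 mm thick, with an upright aluminium block 44 x 44 mm on it, 68 mm high in all. Origin: centre of its underside, z up. Behind it and to its left stands the large wrap reel (fixed), whose base begins 0.52 m and whose bars begin 0.50 m ahead of the robot base, the bars 0.1 to 0.45 m above the bench, from straight ahead of the robot to 0.5 m to its left: keep the hand clear of them.
- stand_mouth (a point): centre of the mouth of the stand's only hole, 68 mm above the bench: 17 mm diameter, 58 mm deep. The setting pin stands in it, its collar resting on the block's top.

How it is judged:
At the end, for the whole second after the job is handed in: Every head present: lock bolt pushed in more than 4.5 of its 6 mm, cap shut to within 0.12 rad, head upright within 0.08 rad. The setting pin stands at rest in the stand's hole, within 6 mm of its centre, collar within 4 mm of the block's top, upright within 0.1 rad (value of joint each of lock_a, lock_b, lock_c above 0.0045 m and value of joint each of cap_a, cap_b, cap_c below 0.12 rad and angle between each of head_a, head_b, head_c's own z axis and vertical below 0.08 rad and horizontal distance between setting_pin and stand_mouth below 0.006 m and z of setting_pin in the frame of stand_mouth below 0.004 m and angle between setting_pin's own z axis and vertical below 0.1 rad and linear speed of setting_pin below 0.02 m/s); the robot touches nothing.
It fails at once if a tension head is knocked over (angle between any of head_a, head_b, head_c's own z axis and vertical above 0.5 rad).
Of head_a, head_b, head_c only 2 to 3 are there at a start; the rules pass over those that are not, and their reading is None.
At some moment in a run one of head_a, head_b, head_c may be knocked a few centimetres aside while the robot is not near it.
It also fails if it takes over 210 s, if anything falls off the work surface, if the arm or the gripper's body presses on something with over 40 N, if the wrist force passes 120 N, or if a joint passes its speed limit or range.

ROBOT

A 6-joint arm with a two-finger parallel gripper is mounted at the origin on a cart in front of the work surface, level with it; the furniture and walls round the work are solid. World frame = base frame: x ahead of the robot, y to its left, z up, the work surface at z = 0. Lengths are in m, angles in rad, forces in N, time in s.
With the tool pointing down it reaches from about 0.35 to 0.775 m from the base axis. Payload 5.5 kg.
Tool frame: the origin (TCP) lies at the very end of the fingers, on their centre line; the grasp point (between the pads) lies 19 mm behind it; z points along the fingers, y is the direction in which the jaws open and shut (so a half turn about z gives the same grasp; the last joint's range is limited). The gripper opens to 85 mm and grips with 20 to 120 N. Pads are 22 mm wide; open, the fingers measure 114 mm over their backs; the gripper's body (76 mm by 85 mm) begins 54 mm behind the grasp point. The pads swing forward as they close: fully open they stand 13 mm farther back than shut.
Start: joints at [1.025, 0.313, 0.046, 1.304, 0, 1.431], TCP at [0.227, 0.528, 0.231] pointing down, gripper open.
Joint ranges: [-2.76, 2.76], [-0.86, 1.69], [-1.03, 1.26], [-2.2, 2.34], [-1.47, 1.5], [-3.14, 3.14]. Speed limits (rad/s): [2.57, 2.57, 3.14, 3.14, 3.14, 3.14].

INTERFACE

Orientations are given as a unit quaternion [w, x, y, z].
In Python, from workcell import get_state, imaging, env, spotter gives the robot as it stands.
- The arm moves only by the tool play_rows, never from a script. Its argument "moves" is a list of rows, each an object with "claw": the finger opening in cm, from 0 to 8.54; "delta_pos": the shift along the tool's x, y, z in cm, a list of three; "twist": the turn about the tool's z in degrees. A call has 1 to 12 rows; each row is the pose to reach, as a shift and turn from the pose commanded when the call began, along the tool's axes at that moment; what a row does not reach only later rows make up. A row lasts 1/8 s, in which the tool goes at most 62.5 mm and 10.7 degrees, less where a joint would pass 70% of its speed; a pose out of reach is approached as far as the arm can. A call with a gripper value outside its range is refused whole. The fingers move at their own pace and stop on an object; "force" is the grip in N (left out, the last holds). Time passes only in rows, so rows that repeat a pose let the fingers close. It gives the time, the measured TCP pose, the force and the opening at its end, in the units of the state.
- get_state(): the state, without advancing time (a new reading comes with each control period).
- imaging.read_camera(name): name is "scene" or "top" or "wrist"; returns the picture (420x560x3 uint8, red, green, blue); there is no depth.
- imaging.camera_info(name): a dict with "fx", "fy", "cx", "cy" (pixels), "world_to_cam" (4x4, takes a point from world to camera coordinates). Camera axes: x right, y down, z forward; pixel columns grow to the right and rows downward; lengths in m; the calibration is good to about 2 mm. A picture is of the moment at which its call begins: read the wrist's pose just before it. camera_info takes no time and is no camera call; for the wrist camera it gives the pose at the moment of the call.
- env.hand_in(): hands the job in, once; it reports no verdict.
Trained networks look in the newest picture that a camera, given by its name, has taken for a name from the list of things; names that differ only in an ending like _2 or _b are one class to them, and where a whole thing is asked for, a point or a joint stands for the part that bears it (a point fixed in the world has none). Each returns a list of dicts, best first, with "conf" (0 to 1); they miss things now and then, are a little off and sometimes report something else, mostly with a low value. They report only what shows in the picture. A call takes as long as a camera call.
- spotter.spot_in(camera, query): "extent" ([left, top, right, bottom] in pixels, round what is visible of it).
The state is a dict: "clock": time; "joint_pos": joint angles; "qvel": joint speeds; "tau": joint torques, N m; "tcp_pos": TCP position; "orientation": TCP orientation; "wrist_force": force on the tool from outside, world axes, zero at the start; "ft_torque": the same for the moment, N m; "finger_gap": finger opening in m.
Only numpy, scipy, OpenCV 4.12 (cv2) and the standard library are available. Lean on these libraries where they do the work, as an engineer would, in place of code of your own. Each camera call takes 0.05 s, during which the arm holds its last target. There are 200 camera calls.

## Working session

There is one attempt and no reset: what is moved stays moved. The work goes in short steps, Python scripts to look and compute and a tool call to move; the robot and the scene stay as the last step left them, time stands still between calls to the robot, and variables do not carry over. Pictures are saved under pics/ and viewed, about 12 in all and at most 16, crops included, and the job is handed in when it is done.

Besides the shell and the picture viewer there is one more tool, called after "Emit:" as name([rows], argument=value, ...), one row to a line, values as JSON. play_rows: Moves the arm, as the interface text tells. Its arguments: {"type":"object","properties":{"moves":{"type":"array"},"force":{"type":"number"}},"required":["moves"]}

```bash
ls; mkdir -p pics; python3 - <<'E'
from workcell import get_state, imaging, env, spotter
import cv2,numpy as np
s=get_state();print({k:np.round(v,3).tolist() for k,v in s.items()})
for c in ["top","scene"]:
    im=imaging.read_camera(c);cv2.imwrite(f"pics/{c}0.png",im[:,:,::-1])
    i=imaging.camera_info(c);print(c,i["fx"],i["cx"],i["cy"],np.round(i["world_to_cam"],3).tolist())
    for q in ["head_a","cap_a","setting_pin","stand","wing_a"]:
        print(q,[(round(d["conf"],2),np.round(d["extent"]).tolist()) for d in spotter.spot_in(c,q)])
E
```

```text
pics
{'clock': 0.0, 'joint_pos': [1.025, 0.314, 0.045, 1.304, -0.0, 1.431], 'qvel': [0.001, -0.0, -0.0, -0.001, 0.0, -0.001], 'tau': [0.002, -48.062, 29.854, 0.019, -0.0, 0.0], 'tcp_pos': [0.227, 0.528, 0.23], 'orientation': [-0.0, 0.202, 0.979, -0.001], 'wrist_force': [0.838, 0.45, -0.36], 'ft_torque': [0.023, 0.006, 0.003], 'finger_gap': 0.086}
top 381.6092620694656 273.82881496089624 202.37135635047457 [[0.029, -0.999, 0.024, -0.13], [-0.993, -0.031, -0.113, 0.505], [0.114, -0.021, -0.993, 0.941], [0.0, 0.0, 0.0, 1.0]]
head_a [(0.94, [240.0, 182.0, 277.0, 238.0]), (0.64, [296.0, 174.0, 324.0, 227.0]), (0.56, [345.0, 178.0, 384.0, 226.0])]
cap_a [(0.84, [250.0, 188.0, 265.0, 218.0]), (0.75, [360.0, 185.0, 372.0, 209.0]), (0.68, [307.0, 181.0, 324.0, 208.0])]
setting_pin [(0.46, [181.0, 232.0, 196.0, 243.0])]
stand [(0.91, [178.0, 222.0, 213.0, 250.0])]
wing_a [(0.92, [236.0, 184.0, 277.0, 231.0]), (0.81, [295.0, 177.0, 330.0, 222.0]), (0.77, [345.0, 178.0, 382.0, 228.0])]
scene 406.96316460296595 275.9632612502221 210.25882935687136 [[-0.701, 0.713, 0.014, 0.413], [0.449, 0.457, -0.768, -0.106], [-0.554, -0.532, -0.64, 1.112], [0.0, 0.0, 0.0, 1.0]]
head_a [(0.93, [166.0, 169.0, 226.0, 218.0]), (0.84, [201.0, 193.0, 258.0, 247.0]), (0.68, [250.0, 214.0, 313.0, 270.0]), (0.36, [363.0, 221.0, 377.0, 252.0])]
cap_a [(0.65, [267.0, 222.0, 292.0, 240.0]), (0.6, [214.0, 197.0, 238.0, 216.0])]
setting_pin [(0.94, [360.0, 222.0, 380.0, 252.0])]
stand [(0.74, [340.0, 241.0, 384.0, 288.0]), (0.68, [251.0, 214.0, 313.0, 270.0])]
wing_a [(0.87, [249.0, 216.0, 314.0, 269.0]), (0.7, [171.0, 168.0, 224.0, 215.0]), (0.7, [203.0, 192.0, 258.0, 247.0]), (0.4, [213.0, 198.0, 240.0, 215.0])]
```

```bash
python3 - <<'E'
import cv2
a=cv2.imread("pics/top0.png");b=cv2.imread("pics/scene0.png")
cv2.imwrite("pics/v1.png",cv2.vconcat([cv2.resize(a[160:260,150:410],(780,300),interpolation=2),cv2.resize(b[150:300,150:410],(520,300),interpolation=2).copy() if 0 else cv2.resize(b[150:290,130:494],(780,300),interpolation=2)]))
E
```

```text
(no output)
```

View pics/v1.png

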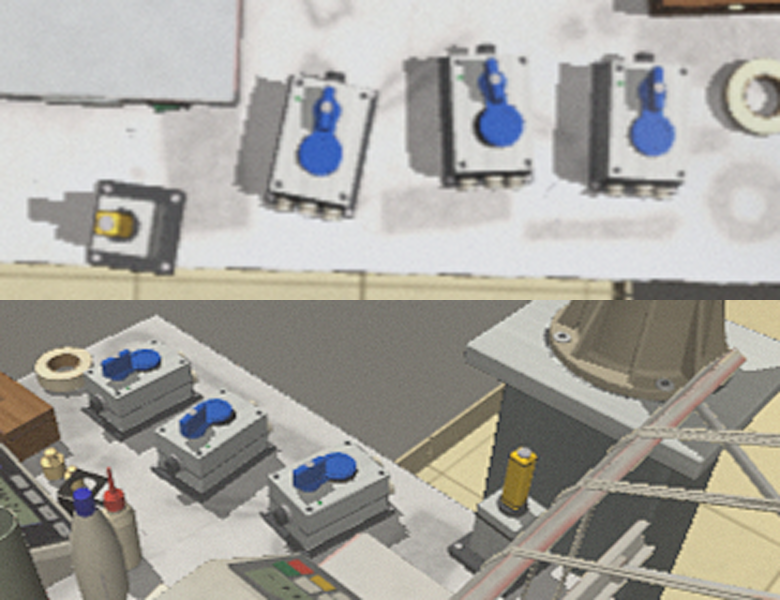

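The top view shows three heads, with caps near top-image pixels (257,203), (315,195) and (366,197), all shut. The pin is in its stand near (188,236). Next I'll compute coarse positions.

```bash
cat > h.py <<'E'
from workcell import get_state, imaging, env, spotter
import cv2,numpy as np
def w2p(c,P,info=None):
    i=info or imaging.camera_info(c);q=np.asarray(i["world_to_cam"])@np.r_[P,1]
    return np.array([i["fx"]*q[0]/q[2]+i["cx"],i["fy"]*q[1]/q[2]+i["cy"]])
def p2w(c,u,z,info=None):
    i=info or imaging.camera_info(c);M=np.asarray(i["world_to_cam"]);R=M[:3,:3];o=-R.T@M[:3,3]
    d=R.T@np.array([(u[0]-i["cx"])/i["fx"],(u[1]-i["cy"])/i["fy"],1]);return o+d*(z-o[2])/d[2]
def blobs(im,lo,hi,amin):
    m=cv2.inRange(cv2.cvtColor(im,cv2.COLOR_RGB2HSV),lo,hi)
    n,l,s,c=cv2.connectedComponentsWithStats(m);return [(s[k],c[k],l==k) for k in range(1,n) if s[k][4]>=amin]
def tool():
    s=get_state();p=np.array(s["tcp_pos"]);w,x,y,z=s["orientation"]
    from scipy.spatial.transform import Rotation as Ro
    return p,Ro.from_quat([x,y,z,w]).as_matrix(),s
def delta(target,theta=None):
    """cm shift in tool axes and twist (deg) to bring tool x to world heading theta (deg)"""
    p,R,s=tool();d=R.T@(np.array(target)-p)*100
    th=np.degrees(np.arctan2(R[1,0],R[0,0]))
    t=None if theta is None else -((theta-th+180)%360-180)
    return np.round(d,2),t and round(t,1)
E
python3 - <<'E'
from h import *
im=cv2.cvtColor(cv2.imread("pics/top0.png"),cv2.COLOR_BGR2RGB)
for s,c,m in blobs(im,(100,120,60),(130,255,255),40):
    d=cv2.distanceTransform(m.astype(np.uint8),2,5);_,r,_,pt=cv2.minMaxLoc(cv2.GaussianBlur(d,(3,3),0))
    ys,xs=np.nonzero(m);print(s,"disc",pt,r,np.round(p2w("top",pt,.06),3), "top of blob",np.round(p2w("top",(xs[ys==ys.min()].mean(),ys.min()),.08),3))
for s,c,m in blobs(im,(18,120,80),(35,255,255),15): print("yellow",s,c,np.round(p2w("top",c,.12),3))
i=imaging.camera_info("wrist");print(np.round(np.array(i["world_to_cam"]),3),i["fx"]); print(-np.array(i["world_to_cam"])[:3,:3].T@np.array(i["world_to_cam"])[:3,3])
for u in [(192,238)]: print(p2w("top",u,.068))
E
```

```text
[287  18  16  17 224] disc (295, 26) 7.509593963623047 [ 0.97  -0.156  0.06 ] top of blob [ 0.979 -0.153  0.08 ]
[352 116  14  12 143] disc (359, 121) 5.461143493652344 [ 0.72  -0.324  0.06 ] top of blob [ 0.726 -0.319  0.08 ]
[310 185  14  24 203] disc (316, 201) 6.323256492614746 [ 0.512 -0.218  0.06 ] top of blob [ 0.548 -0.203  0.08 ]
[250 189  14  29 234] disc (256, 211) 6.169574737548828 [ 0.482 -0.071  0.06 ] top of blob [ 0.534 -0.078  0.08 ]
[361 197  13  14 147] disc (367, 204) 5.834399700164795 [ 0.508 -0.345  0.06 ] top of blob [ 0.523 -0.339  0.08 ]
[  0 234  22   3  40] disc (8, 234) 0.75 [0.409 0.523 0.06 ] top of blob [0.409 0.496 0.08 ]
yellow [425 103   8   7  36] [429.11111111 105.66666667] [ 0.744 -0.479  0.12 ]
yellow [402 120  10   9  30] [405.56666667 124.86666667] [ 0.694 -0.421  0.12 ]
yellow [197 135   8   5  36] [200.88888889 137.        ] [0.647 0.063 0.12 ]
yellow [110 218  27  21 318] [122.8836478  228.69811321] [0.427 0.228 0.12 ]
yellow [182 230  12   9  62] [188.64516129 234.56451613] [0.418 0.079 0.12 ]
[[ 0.394  0.919  0.001 -0.577]
 [ 0.873 -0.375  0.313 -0.041]
 [ 0.288 -0.123 -0.95   0.381]
 [ 0.     0.     0.     1.   ]] 297.2229603495066
[0.15327278 0.56199597 0.37554919]
[0.41165425 0.08089807 0.068     ]
```

```bash
python3 - <<'E'
from h import *
print(delta([0.43,0.1,0.22],180),delta([0.48,-0.10,0.18],180))
E
```

```text
(array([-35.56, -31.34,   1.13]), np.float64(-23.3)) (array([-48.05, -47.74,   5.13]), np.float64(-23.3))
```

Emit:
play_rows([
  {"claw":8.5,"delta_pos":[-36.9,-41.6,3],"twist":-23},
  {"claw":8.5,"delta_pos":[-36.9,-41.6,3],"twist":-23},
  {"claw":8.5,"delta_pos":[-36.9,-41.6,3],"twist":-23},
  {"claw":8.5,"delta_pos":[-36.9,-41.6,3],"twist":-23},
  {"claw":8.5,"delta_pos":[-36.9,-41.6,3],"twist":-23},
  {"claw":8.5,"delta_pos":[-36.9,-41.6,3],"twist":-23},
  {"claw":8.5,"delta_pos":[-36.9,-41.6,3],"twist":-23},
  {"claw":8.5,"delta_pos":[-36.9,-41.6,3],"twist":-23},
  {"claw":8.5,"delta_pos":[-36.9,-41.6,3],"twist":-23},
  {"claw":4,"delta_pos":[-48,-47.7,5.1],"twist":-23},
  {"claw":4,"delta_pos":[-48,-47.7,5.1],"twist":-23},
  {"claw":4,"delta_pos":[-48,-47.7,5.1],"twist":-23},
])

```text
clock: 2.1
tcp_pos: [0.4816, -0.1027, 0.1791]
orientation: [-0.0, 0.004, 1.0, -0.0]
wrist_force: [-0.7, -0.4, 0.3]
finger_gap: 0.0399
```

```bash
python3 - <<'E'
from h import *
p,R,s=tool();print(p,np.round(R,3).tolist(),s["wrist_force"])
im=imaging.read_camera("wrist");cv2.imwrite("pics/w1.png",im[:,:,::-1])
i=imaging.camera_info("wrist")
for st,c,m in blobs(im,(100,120,40),(130,255,255),150):
    ys,xs=np.nonzero(m);print(st,c)
np.save("pics/w1.npy",np.array(i["world_to_cam"]))
E
```

```text
[ 0.48157013 -0.10273999  0.17908359] [[-1.0, 0.009, -0.0], [0.009, 1.0, -0.0], [0.0, -0.0, -1.0]] [-0.71477673 -0.36189833  0.3176265 ]
[ 296  190   39   81 1751] [313.08852085 220.90462593]
[   7  218   45   61 1293] [ 29.12142305 240.76411446]
[ 140  221   45   77 1514] [161.998679   249.04029062]
[ 12 258  21  38 295] [ 21.32881356 277.85762712]
[263 358  18  12 154] [272.01298701 363.19480519]
```

View pics/w1.png

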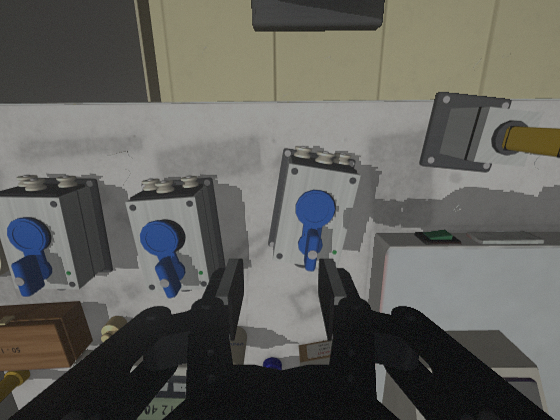

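```bash
cat >> h.py <<'E'
from scipy.optimize import minimize
def hull(info,P):
    return cv2.convexHull(np.float32([w2p(None,p,info) for p in P])*16).astype(np.int32)
def render(info,x,y,a):
    """cap silhouette; x,y = pivot, a = heading from disc to pivot"""
    m=np.zeros((420,560),np.uint8);ux=np.array([np.cos(a),np.sin(a)]);uy=np.array([-ux[1],ux[0]]);pv=np.array([x,y])
    t=np.linspace(0,6.28,40);ring=lambda c,r,z0,z1:[[*(c+r*np.array([np.cos(k),np.sin(k)])),z] for k in t for z in(z0,z1)]
    box=lambda a0,a1,h,z0,z1:[[*(pv+ux*i+uy*j),z] for i in(a0,a1) for j in(-h,h) for z in(z0,z1)]
    for P in (ring(pv-.036*ux,.0185,.055,.060),box(-.018,.018,.00475,.06,.0805),box(-.02,.0,.006,.055,.06)):
        cv2.fillConvexPoly(m,hull(info,P),1,lineType=8,shift=4)
    return m.astype(bool)
def fitcap(info,mask,g):
    mf=cv2.GaussianBlur(mask.astype(np.float32),(5,5),0)
    def cost(v):
        r=cv2.GaussianBlur(render(info,v[0]/100,v[1]/100,v[2]/10).astype(np.float32),(5,5),0)
        return np.abs(r-mf).sum()/mf.sum()
    g=np.array([g[0]*100,g[1]*100,g[2]*10]);b=None
    for k in range(3):
        r=minimize(cost,g,method="Nelder-Mead",options=dict(initial_simplex=g+np.array([[0,0,0],[.6,0,0],[0,.6,0],[0,0,2.]])));g=r.x
    return np.array([g[0]/100,g[1]/100,g[2]/10]),r.fun
E
python3 - <<'E'
from h import *
im=cv2.cvtColor(cv2.imread("pics/w1.png"),cv2.COLOR_BGR2RGB);i=imaging.camera_info("wrist");i["world_to_cam"]=np.load("pics/w1.npy")
for s,c,m in blobs(im,(100,120,40),(130,255,255),1000):
    g=p2w(None,c,.06,i); v,f=fitcap(i,m,[g[0]+.018,g[1],-.1]); e=v[:2]-.036*np.array([np.cos(v[2]),np.sin(v[2])])
    print(np.round(v,4),"deg",np.degrees(v[2]).round(1),"well",np.round(e,4),"cost",f, "d",delta([v[0],v[1],.1],180+np.degrees(v[2])))
E
```

```text
[ 0.52   -0.0717 -0.1235] deg -7.1 well [ 0.4843 -0.0673] cost 0.23487025499343872 d (array([-3.96,  2.97,  7.93]), np.float64(6.7))
[ 0.5446 -0.3339  0.2895] deg 16.6 well [ 0.5101 -0.3442] cost 0.9954381585121155 d (array([ -6.61, -23.23,   7.91]), np.float64(-17.0))
[ 0.5478 -0.2058  0.3154] deg 18.1 well [ 0.5136 -0.217 ] cost 0.4505345821380615 d (array([ -6.84, -10.42,   7.92]), np.float64(-18.5))
```

Emit:
play_rows([
  {"claw":3.5,"delta_pos":[-4,3,5],"twist":6.7},
  {"claw":3.5,"delta_pos":[-4,3,5],"twist":6.7},
  {"claw":3.5,"delta_pos":[-4,3,5],"twist":6.7},
  {"claw":3.5,"delta_pos":[-4,3,5],"twist":6.7},
])

```text
clock: 2.65
tcp_pos: [0.5197, -0.0694, 0.1317]
orientation: [0.001, 0.06, 0.998, -0.0]
wrist_force: [-0.5, -0.3, 0.7]
finger_gap: 0.035
```

```bash
cat >> h.py <<'E'
def look(name,th0=None,lo=(100,120,40),n=1):
    p,R,s=tool();im=imaging.read_camera("wrist");i=imaging.camera_info("wrist");out=[]
    cv2.imwrite(f"pics/{name}.png",im[:,:,::-1]);np.save(f"pics/{name}.npy",np.array(i["world_to_cam"]))
    th=np.degrees(np.arctan2(R[1,0],R[0,0]))
    bl=sorted(blobs(im,lo,(130,255,255),600),key=lambda b:-b[0][4])[:n]
    for st,c,m in bl:
        gs=[fitcap(i,m,[*(p[:2] if k==0 else p2w(None,c,.065,i)[:2]),np.radians(th-180 if th0 is None else th0)]) for k in(0,1)]
        v,f=min(gs,key=lambda t:t[1])
        ed=im.copy();cs,_=cv2.findContours(render(i,*v).astype(np.uint8),0,1);cv2.drawContours(ed,cs,-1,(255,0,0),1)
        cv2.imwrite(f"pics/{name}o.png",ed[:,:,::-1])
        print("pivot",np.round(v[:2],4),"deg",np.degrees(v[2]).round(1),"cost",round(f,3),"well",np.round(v[:2]-.036*np.array([np.cos(v[2]),np.sin(v[2])]),4),delta([v[0],v[1],.062],180+np.degrees(v[2])))
    print("tcp",np.round(p,4),round(th,1))
E
python3 -c "
from h import *
look('w2')"
```

```text
pivot [ 0.521  -0.0777] deg -12.8 cost 0.324 well [ 0.4859 -0.0697] (array([-0.19, -0.78,  6.98]), np.float64(5.8))
tcp [ 0.5197 -0.0694  0.1317] 173.1
```

View pics/w2o.png

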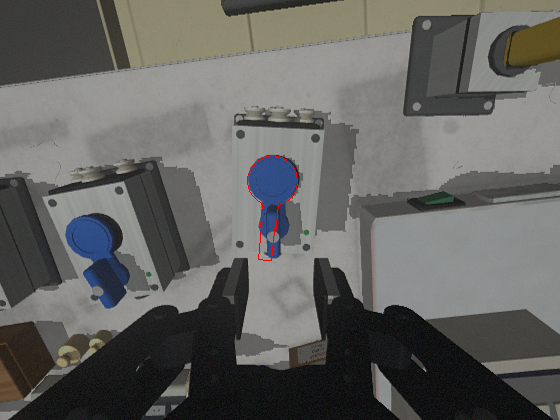

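```bash
sed -i 's/,box(-.02,.0,.006,.055,.06)):/,ring(pv,.0105,.055,.060),box(-.02,.0,.006,.055,.06)):/' h.py
python3 - <<'E'
from h import *
im=cv2.cvtColor(cv2.imread("pics/w2.png"),cv2.COLOR_BGR2RGB);i=imaging.camera_info("wrist");i["world_to_cam"]=np.load("pics/w2.npy")
ed=im.copy()
for s,c,m in blobs(im,(95,70,30),(130,255,255),1000):
    g=p2w(None,c,.06,i)
    for a0 in(-.1,.1):
        v,f=fitcap(i,m,[g[0]+.018,g[1],a0]);print(s,a0,np.round(v,4),np.degrees(v[2]).round(1),round(f,3),delta([v[0],v[1],.062],180+np.degrees(v[2])))
    cs,_=cv2.findContours(render(i,*v).astype(np.uint8),0,1);cv2.drawContours(ed,cs,-1,(255,0,0),1)
    cs,_=cv2.findContours(m.astype(np.uint8),0,1);cv2.drawContours(ed,cs,-1,(0,255,0),1)
print("pin spot",p2w(None,(272,237),.0805,i))
S=[p2w(None,u,.054,i)[:2] for u in [(240,133),(315,139),(240,245),(305,250)]];print(np.round(S,4))
cv2.imwrite("pics/w2p.png",cv2.resize(ed[90:310,30:350],None,fx=2.5,fy=2.5)[:,:,::-1])
E
```

```text
[ 248  155   50  103 2935] -0.1 [ 0.5211 -0.0735 -0.1121] -6.4 0.125 (array([-0.15, -0.36,  6.98]), np.float64(-0.5))
[ 248  155   50  103 2935] 0.1 [ 0.5212 -0.073  -0.0971] -5.6 0.125 (array([-0.15, -0.31,  6.98]), np.float64(-1.4))
[  65  215   65   93 3204] -0.1 [ 0.5486 -0.2092  0.265 ] 15.2 0.128 (array([ -4.51, -13.5 ,   6.99]), np.float64(-22.1))
[  65  215   65   93 3204] 0.1 [ 0.5488 -0.2088  0.2905] 16.6 0.128 (array([ -4.53, -13.45,   6.99]), np.float64(-23.6))
pin spot [ 0.52137865 -0.07389722  0.0805    ]
[[ 0.4491 -0.0885]
 [ 0.4598 -0.0351]
 [ 0.5363 -0.1029]
 [ 0.5471 -0.0507]]
```

View pics/w2p.png

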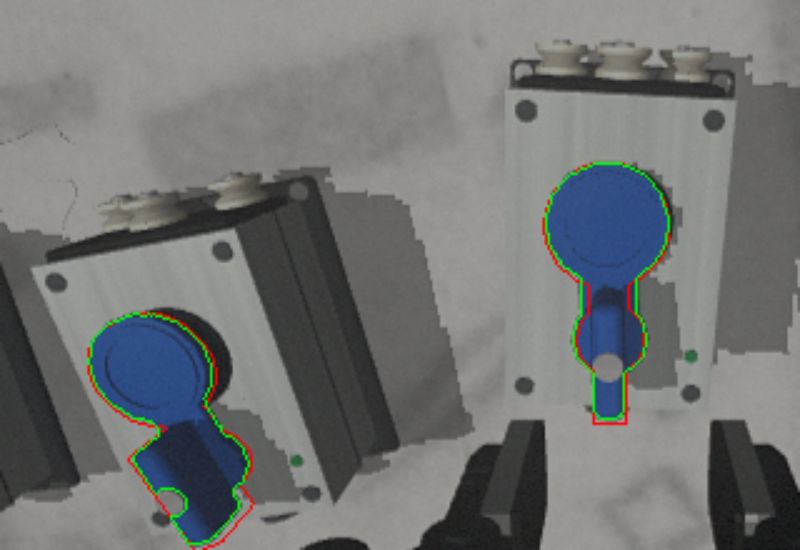

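Emit:
play_rows([
  {"claw":3.5,"delta_pos":[-0.15,-0.36,3],"twist":1},
  {"claw":3.5,"delta_pos":[-0.15,-0.36,6.8],"twist":1},
  {"claw":3.5,"delta_pos":[-0.15,-0.36,6.8],"twist":1},
  {"claw":0.5,"delta_pos":[-0.15,-0.36,6.8],"twist":1},
  {"claw":0.5,"delta_pos":[-0.15,-0.36,6.8],"twist":1},
  {"claw":0.5,"delta_pos":[-0.15,-0.36,6.8],"twist":1},
  {"claw":0.5,"delta_pos":[-0.15,-0.36,6.8],"twist":1},
  {"claw":0.5,"delta_pos":[-0.15,-0.36,6.8],"twist":1},
], force=40)

```text
clock: 3.7
tcp_pos: [0.5221, -0.0747, 0.0642]
orientation: [0.002, 0.07, 0.998, -0.001]
wrist_force: [-3.5, -5.4, 8.0]
finger_gap: 0.0083
```

Emit:
play_rows([
  {"claw":0.5,"delta_pos":[0,0,0],"twist":-10},
  {"claw":0.5,"delta_pos":[0,0,0],"twist":-20},
  {"claw":0.5,"delta_pos":[0,0,0],"twist":-30},
  {"claw":0.5,"delta_pos":[0,0,0],"twist":-40},
  {"claw":0.5,"delta_pos":[0,0,0],"twist":-50},
  {"claw":0.5,"delta_pos":[0,0,0],"twist":-60},
  {"claw":0.5,"delta_pos":[0,0,0],"twist":-70},
  {"claw":0.5,"delta_pos":[0,0,0],"twist":-80},
  {"claw":0.5,"delta_pos":[0,0,0],"twist":-84},
  {"claw":3.5,"delta_pos":[0,0,0],"twist":-84},
  {"claw":3.5,"delta_pos":[0,0,0],"twist":-84},
  {"claw":3.5,"delta_pos":[0,0,-6],"twist":-84},
])

```text
clock: 5.2
tcp_pos: [0.5174, -0.0721, 0.1187]
orientation: [-0.003, -0.616, 0.788, 0.004]
wrist_force: [0.7, -0.1, 0.6]
finger_gap: 0.0346
```

```bash
python3 -c "
from h import *
print(delta([.549,-.209,.135],194))"
```

```text
(array([12.52, -6.36, -1.71]), np.float64(62.0))
```

Emit:
play_rows([
  {"claw":3.5,"delta_pos":[4,-2,-4],"twist":10},
  {"claw":3.5,"delta_pos":[8,-4,-3],"twist":20},
  {"claw":3.5,"delta_pos":[12.5,-6.3,-1.7],"twist":62},
  {"claw":3.5,"delta_pos":[12.5,-6.3,-1.7],"twist":62},
  {"claw":3.5,"delta_pos":[12.5,-6.3,-1.7],"twist":62},
  {"claw":3.5,"delta_pos":[12.5,-6.3,-1.7],"twist":62},
  {"claw":3.5,"delta_pos":[12.5,-6.3,-1.7],"twist":62},
  {"claw":3.5,"delta_pos":[12.5,-6.3,-1.7],"twist":62},
])

```text
clock: 6.2
tcp_pos: [0.552, -0.2097, 0.1391]
orientation: [0.0, -0.124, 0.992, 0.0]
wrist_force: [0.3, 0.5, 0.4]
finger_gap: 0.0351
```

```bash
python3 - <<'E'
from h import *
p,R,s=tool();im=imaging.read_camera("wrist");i=imaging.camera_info("wrist");cv2.imwrite("pics/w3.png",im[:,:,::-1]);np.save("pics/w3.npy",np.array(i["world_to_cam"]))
ed=im.copy()
for s,c,m in blobs(im,(95,70,30),(130,255,255),1500):
    g=p2w(None,c,.06,i)
    for a0 in(0,.3,1.3):
        v,f=fitcap(i,m,[g[0]+.018*np.cos(a0),g[1]+.018*np.sin(a0),a0]);print(s,a0,np.round(v,4),np.degrees(v[2]).round(1),round(f,3),delta([v[0],v[1],.064],180+np.degrees(v[2])))
        if f<.25:cs,_=cv2.findContours(render(i,*v).astype(np.uint8),0,1);cv2.drawContours(ed,cs,-1,(255,0,0),1)
cv2.imwrite("pics/w3o.png",ed[:,:,::-1])
E
```

```text
[  86   95   54  106 3814] 0 [ 0.5453 -0.3426  0.0403] 2.3 0.126 (array([  3.91, -12.71,   7.52]), np.float64(11.9))
[  86   95   54  106 3814] 0.3 [ 0.5452 -0.3425  0.0386] 2.2 0.126 (array([  3.91, -12.71,   7.52]), np.float64(12.0))
[  86   95   54  106 3814] 1.3 [ 0.5451 -0.342   0.0435] 2.5 0.126 (array([  3.9 , -12.65,   7.52]), np.float64(11.7))
[ 256  146   49  101 2819] 0 [ 0.5486 -0.2093  0.2256] 12.9 0.124 (array([0.32, 0.13, 7.52]), np.float64(1.3))
[ 256  146   49  101 2819] 0.3 [ 0.5487 -0.2089  0.2464] 14.1 0.12 (array([0.3 , 0.16, 7.52]), np.float64(0.1))
[ 256  146   49  101 2819] 1.3 [ 0.5486 -0.2093  0.225 ] 12.9 0.124 (array([0.32, 0.13, 7.52]), np.float64(1.3))
[ 393  181   98   67 2805] 0 [ 0.5461 -0.0917  0.3935] 22.5 0.899 (array([-2.32, 11.58,  7.53]), np.float64(-8.4))
[ 393  181   98   67 2805] 0.3 [ 0.5208 -0.0707  1.3272] 76.0 0.135 (array([-0.38, 14.24,  7.53]), np.float64(-61.9))
[ 393  181   98   67 2805] 1.3 [ 0.5207 -0.0707  1.3294] 76.2 0.134 (array([-0.37, 14.24,  7.53]), np.float64(-62.0))
```

View pics/w3o.png

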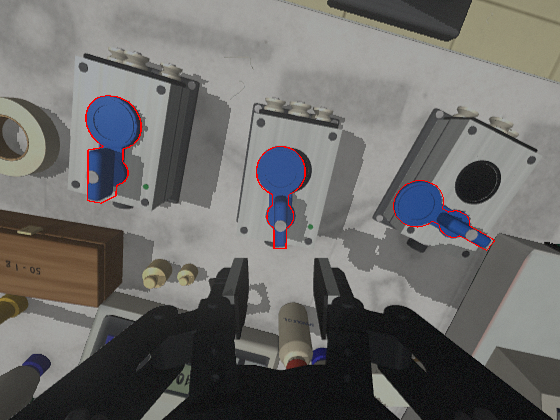

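Emit:
play_rows([
  {"claw":3.5,"delta_pos":[0.31,0.15,3],"twist":0.5},
  {"claw":3.5,"delta_pos":[0.31,0.15,7.5],"twist":0.5},
  {"claw":3.5,"delta_pos":[0.31,0.15,7.5],"twist":0.5},
  {"claw":0.5,"delta_pos":[0.31,0.15,7.5],"twist":0.5},
  {"claw":0.5,"delta_pos":[0.31,0.15,7.5],"twist":0.5},
  {"claw":0.5,"delta_pos":[0.31,0.15,7.5],"twist":0.5},
  {"claw":0.5,"delta_pos":[0.31,0.15,7.5],"twist":0.5},
])

```text
clock: 7.12
tcp_pos: [0.5501, -0.2103, 0.0662]
orientation: [0.002, -0.118, 0.993, -0.001]
wrist_force: [1.1, -3.6, 6.2]
finger_gap: 0.0086
```

Emit:
play_rows([
  {"claw":0.5,"delta_pos":[0,0,0],"twist":-10},
  {"claw":0.5,"delta_pos":[0,0,0],"twist":-20},
  {"claw":0.5,"delta_pos":[0,0,0],"twist":-30},
  {"claw":0.5,"delta_pos":[0,0,0],"twist":-40},
  {"claw":0.5,"delta_pos":[0,0,0],"twist":-50},
  {"claw":0.5,"delta_pos":[0,0,0],"twist":-60},
  {"claw":0.5,"delta_pos":[0,0,0],"twist":-70},
  {"claw":0.5,"delta_pos":[0,0,0],"twist":-80},
  {"claw":0.5,"delta_pos":[0,0,0],"twist":-84},
  {"claw":3.5,"delta_pos":[0,0,0],"twist":-84},
  {"claw":3.5,"delta_pos":[0,0,0],"twist":-84},
  {"claw":3.5,"delta_pos":[0,0,-6],"twist":-84},
])

```text
clock: 8.62
tcp_pos: [0.5449, -0.207, 0.1197]
orientation: [0.001, 0.752, -0.659, -0.006]
wrist_force: [0.6, -0.1, 1.3]
finger_gap: 0.0351
```

```bash
python3 -c "
from h import *
print(tool()[0],delta([.5454,-.342,.135],183))"
```

```text
[ 0.54485462 -0.20697426  0.11965823] (array([13.38,  1.73, -1.61]), np.float64(94.5))
```

Emit:
play_rows([
  {"claw":3.5,"delta_pos":[3,0,-4],"twist":10},
  {"claw":3.5,"delta_pos":[7,1,-3],"twist":20},
  {"claw":3.5,"delta_pos":[13.4,1.7,-1.7],"twist":94},
  {"claw":3.5,"delta_pos":[13.4,1.7,-1.7],"twist":94},
  {"claw":3.5,"delta_pos":[13.4,1.7,-1.7],"twist":94},
  {"claw":3.5,"delta_pos":[13.4,1.7,-1.7],"twist":94},
  {"claw":3.5,"delta_pos":[13.4,1.7,-1.7],"twist":94},
  {"claw":3.5,"delta_pos":[13.4,1.7,-1.7],"twist":94},
  {"claw":3.5,"delta_pos":[13.4,1.7,-1.7],"twist":94},
  {"claw":3.5,"delta_pos":[13.4,1.7,-1.7],"twist":94},
  {"claw":3.5,"delta_pos":[13.4,1.7,-1.7],"twist":94},
])

```text
clock: 10.0
tcp_pos: [0.5493, -0.3441, 0.141]
orientation: [-0.0, -0.032, 0.999, 0.0]
wrist_force: [0.5, 0.5, 0.2]
finger_gap: 0.0352
```

```bash
cat >> h.py <<'E'
def caps(name,angs):
    p,R,s=tool();im=imaging.read_camera("wrist");i=imaging.camera_info("wrist");cv2.imwrite(f"pics/{name}.png",im[:,:,::-1]);np.save(f"pics/{name}.npy",np.array(i["world_to_cam"]))
    ed=im.copy()
    for s,c,m in blobs(im,(95,70,30),(130,255,255),1500):
        g=p2w(None,c,.06,i)
        v,f=min((fitcap(i,m,[g[0]+.018*np.cos(a0),g[1]+.018*np.sin(a0),a0]) for a0 in angs),key=lambda t:t[1])
        print(s[:5],np.round(v,4),np.degrees(v[2]).round(1),round(f,3),delta([v[0],v[1],.064],180+np.degrees(v[2])))
        cs,_=cv2.findContours(render(i,*v).astype(np.uint8),0,1);cv2.drawContours(ed,cs,-1,(255,0,0),1)
    cv2.imwrite(f"pics/{name}o.png",ed[:,:,::-1])
E
python3 -c "
from h import *
caps('w4',(0,1.4))"
```

```text
[ 258  146   49  100 2778] [ 0.5456 -0.3427  0.0231] 1.3 0.127 (array([0.35, 0.16, 7.7 ]), np.float64(2.3))
[ 377  210  106   43 2790] [ 0.5475 -0.2075  1.7054] 97.7 0.152 (array([-0.7 , 13.63,  7.71]), np.float64(-94.0))
```

Emit:
play_rows([
  {"claw":3.5,"delta_pos":[0.35,0.16,3],"twist":1.5},
  {"claw":3.5,"delta_pos":[0.35,0.16,7.7],"twist":1.5},
  {"claw":3.5,"delta_pos":[0.35,0.16,7.7],"twist":1.5},
  {"claw":0.5,"delta_pos":[0.35,0.16,7.7],"twist":1.5},
  {"claw":0.5,"delta_pos":[0.35,0.16,7.7],"twist":1.5},
  {"claw":0.5,"delta_pos":[0.35,0.16,7.7],"twist":1.5},
  {"claw":0.5,"delta_pos":[0.35,0.16,7.7],"twist":1.5},
])

```text
clock: 10.92
tcp_pos: [0.547, -0.3441, 0.0663]
orientation: [0.002, -0.018, 1.0, -0.001]
wrist_force: [0.8, -2.3, 5.7]
finger_gap: 0.0081
```

Emit:
play_rows([
  {"claw":0.5,"delta_pos":[0,0,0],"twist":-10},
  {"claw":0.5,"delta_pos":[0,0,0],"twist":-20},
  {"claw":0.5,"delta_pos":[0,0,0],"twist":-30},
  {"claw":0.5,"delta_pos":[0,0,0],"twist":-40},
  {"claw":0.5,"delta_pos":[0,0,0],"twist":-50},
  {"claw":0.5,"delta_pos":[0,0,0],"twist":-60},
  {"claw":0.5,"delta_pos":[0,0,0],"twist":-70},
  {"claw":0.5,"delta_pos":[0,0,0],"twist":-80},
  {"claw":0.5,"delta_pos":[0,0,0],"twist":-84},
  {"claw":3.5,"delta_pos":[0,0,0],"twist":-84},
  {"claw":3.5,"delta_pos":[0,0,0],"twist":-84},
  {"claw":3.5,"delta_pos":[0,0,-6],"twist":-84},
])

```text
clock: 12.42
tcp_pos: [0.5424, -0.34, 0.119]
orientation: [-0.001, -0.682, 0.731, 0.006]
wrist_force: [1.0, -0.7, -0.3]
finger_gap: 0.0352
```

```bash
python3 -c "
from h import *
print(tool()[0],delta([.50,-.28,.15],180))"
```

```text
[ 0.54240942 -0.34002764  0.11898613] (array([-5.72,  4.68, -3.01]), np.float64(86.0))
```

```bash
python3 -c "
from h import *
print(delta([.525,-.343,.11],180))"
```

```text
(array([0.42, 1.71, 0.91]), np.float64(86.0))
```

Emit:
play_rows([
  {"claw":3.5,"delta_pos":[0.4,1.7,-2],"twist":86},
  {"claw":3.5,"delta_pos":[0.4,1.7,-2],"twist":86},
  {"claw":3.5,"delta_pos":[0.4,1.7,-2],"twist":86},
  {"claw":3.5,"delta_pos":[0.4,1.7,-2],"twist":86},
  {"claw":3.5,"delta_pos":[0.4,1.7,-2],"twist":86},
  {"claw":3.5,"delta_pos":[0.4,1.7,-2],"twist":86},
  {"claw":3.5,"delta_pos":[0.4,1.7,-2],"twist":86},
  {"claw":3.5,"delta_pos":[0.4,1.7,0.4],"twist":86},
  {"claw":3.5,"delta_pos":[0.4,1.7,0.9],"twist":86},
  {"claw":3.5,"delta_pos":[0.4,1.7,0.9],"twist":86},
])

```text
clock: 13.68
tcp_pos: [0.5282, -0.3453, 0.1148]
orientation: [-0.001, -0.002, 1.0, 0.001]
wrist_force: [0.1, -0.7, 0.1]
finger_gap: 0.0348
```

```bash
cat >> h.py <<'E'
def well(name,guess,nf=8):
    """find dark well ellipse nearest guess; save enhanced crop, return centre at z=.054"""
    i=imaging.camera_info("wrist");im=np.mean([imaging.read_camera("wrist").astype(float) for _ in range(nf)],0)
    np.savez(f"pics/{name}.npz",im=im,M=np.array(i["world_to_cam"]));g=im.max(2);c0=w2p(None,[*guess,.054],i)
    m=(cv2.GaussianBlur(g,(3,3),0)<60).astype(np.uint8);m=cv2.morphologyEx(m,cv2.MORPH_OPEN,np.ones((5,5)))
    n,l,s,c=cv2.connectedComponentsWithStats(m);k=min([k for k in range(1,n) if 400<s[k][4]<6000],key=lambda k:np.hypot(*(c[k]-c0)))
    e=cv2.fitEllipse(max(cv2.findContours((l==k).astype(np.uint8),0,1)[0],key=len));W=p2w(None,e[0],.054,i)
    print(name,"px",np.round(e[0],1),"axes",np.round(e[1],1),s[k],"well",np.round(W,4))
    u,v=map(int,np.round(e[0]));cr=g[v-30:v+30,u-30:u+30];lo=cr.min()
    en=np.clip((cr-lo)/40*255,0,255).astype(np.uint8)
    cv2.imwrite(f"pics/{name}e.png",cv2.resize(en,(480,480),interpolation=cv2.INTER_CUBIC));return W,i
E
python3 -c "
from h import *
print(tool()[0]);well('c1',[.509,-.343]);caps('w5',(0,1.5))"
```

```text
[ 0.52817714 -0.34531997  0.1147711 ]
c1 px [283.7 203.3] axes [43.6 45.8] [ 261  182   47   44 1634] well [ 0.5081 -0.341   0.054 ]
[ 210  226  100   47 2955] [ 0.5438 -0.3423  1.5371] 88.1 0.221 (array([-1.52,  0.34,  5.16]), np.float64(-88.0))
[ 388  239  119   45 3465] [ 0.5476 -0.208   1.707 ] 97.8 0.15 (array([-1.91, 13.78,  5.16]), np.float64(-97.7))
```

View pics/c1e.png

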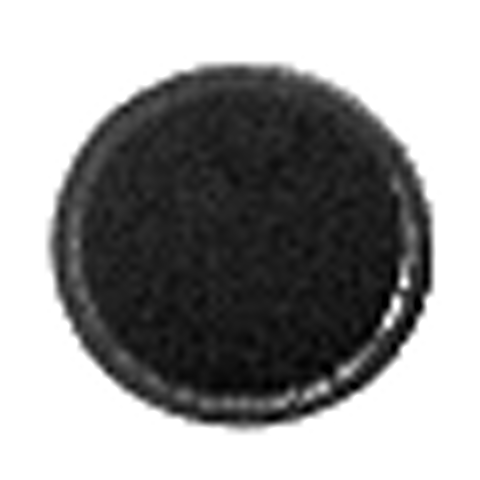

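```bash
cat >> h.py <<'E'
def holes(name,W):
    d=np.load(f"pics/{name}.npz");i=imaging.camera_info("wrist");i["world_to_cam"]=d["M"];g=d["im"].sum(2);r=[]
    for a in range(0,360,15):
        c=np.array([W[0],W[1]])+.008*np.array([np.cos(np.radians(a)),np.sin(np.radians(a))])
        m=np.zeros(g.shape,np.uint8);t=np.linspace(0,6.28,30)
        cv2.fillConvexPoly(m,hull(i,[[c[0]+.0035*np.cos(k),c[1]+.0035*np.sin(k),.042] for k in t]),1,shift=4)
        r.append((a,round(float(g[m>0].mean()),1)))
    print(name,r,"pixel sd",g[m>0].std())
E
python3 -c "
from h import *
holes('c1',[.5081,-.341])
print(delta([.527,-.214,.11],180))"
```

```text
c1 [(0, 122.7), (15, 122.5), (30, 122.6), (45, 122.7), (60, 123.2), (75, 123.4), (90, 124.2), (105, 124.6), (120, 124.8), (135, 124.9), (150, 125.8), (165, 126.7), (180, 126.9), (195, 126.9), (210, 127.1), (225, 127.3), (240, 127.3), (255, 126.8), (270, 126.5), (285, 125.3), (300, 124.6), (315, 123.8), (330, 123.2), (345, 123.0)] pixel sd 2.6753882131404887
(array([ 0.14, 13.17,  0.56]), np.float64(0.1))
```

Emit:
play_rows([
  {"claw":5,"delta_pos":[0.1,5,-2],"twist":0},
  {"claw":5,"delta_pos":[0.1,10,-3],"twist":0},
  {"claw":5,"delta_pos":[0.1,15,-3],"twist":0},
  {"claw":5,"delta_pos":[0.1,20.5,-3],"twist":0},
  {"claw":5,"delta_pos":[0.1,20.5,-3],"twist":0},
  {"claw":5,"delta_pos":[0.1,20.5,-3],"twist":0},
])

```text
clock: 14.88
tcp_pos: [0.5277, -0.1408, 0.1456]
orientation: [0.0, -0.001, 1.0, -0.0]
wrist_force: [0.0, -0.9, 0.3]
finger_gap: 0.0498
```

```bash
python3 - <<'E'
from h import *
print(tool()[0]);well('ab',[.512,-.218],3);well('ab2',[.485,-.069],3);caps('w6',(0,1.5))
im=cv2.cvtColor(cv2.imread("pics/w6.png"),cv2.COLOR_BGR2RGB);i=imaging.camera_info("wrist")
for s,c,m in blobs(im,(18,120,60),(35,255,255),100): print("yellow",s,c,p2w(None,c,.13,i))
print(w2p(None,[.412,.081,.068],i))
E
```

```text
[ 0.52765864 -0.14080994  0.14559415]
ab px [191.7 198.2] axes [37.3 41.3] [ 172  179   41   39 1264] well [ 0.5126 -0.2118  0.054 ]
ab2 px [374.1 164.9] axes [39.9 44.2] [ 353  144   43   43 1444] well [ 0.4848 -0.0658  0.054 ]
[ 298  178   96   51 2628] [ 0.5199 -0.0716  1.3594] 77.9 0.142 (array([0.75, 6.99, 8.11]), np.float64(-77.9))
[ 134  226   85   41 2315] [ 0.5475 -0.2093  1.7332] 99.3 0.13 (array([-2.03, -6.77,  8.11]), np.float64(-99.3))
yellow [  0 361  27  29 391] [ 10.41943734 370.28900256] [ 0.61257884 -0.32403903  0.13      ]
[609.19647259  60.13167635]
```

View pics/w6o.png

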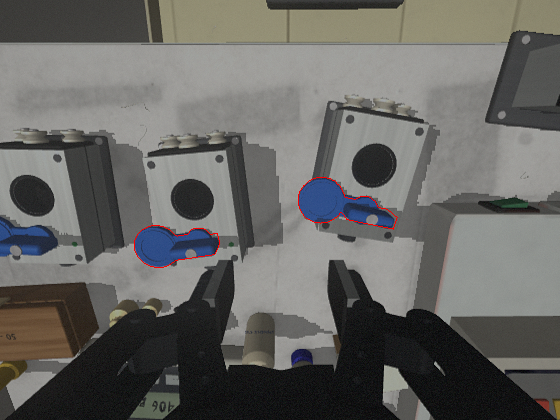

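Emit:
play_rows([
  {"claw":5,"delta_pos":[5,4,-6],"twist":0},
  {"claw":5,"delta_pos":[9.8,8,-6],"twist":0},
  {"claw":5,"delta_pos":[9.8,14,-6],"twist":0},
  {"claw":5,"delta_pos":[9.8,20,-6],"twist":0},
  {"claw":5,"delta_pos":[9.8,20,-6],"twist":0},
  {"claw":5,"delta_pos":[9.8,20,-6],"twist":0},
])

```text
clock: 15.98
tcp_pos: [0.4293, 0.0595, 0.2054]
orientation: [0.0, -0.001, 1.0, -0.0]
wrist_force: [-0.6, -0.6, -0.3]
finger_gap: 0.05
```

```bash
python3 - <<'E'
from h import *
print(tool()[0]);im=imaging.read_camera("wrist");cv2.imwrite("pics/w7.png",im[:,:,::-1]);i=imaging.camera_info("wrist");np.save("pics/w7.npy",i["world_to_cam"])
for s,c,m in blobs(im,(18,120,60),(35,255,255),100): print("yellow",s,c,p2w(None,c,.132,i))
E
```

```text
[0.42927515 0.05949808 0.20539114]
yellow [ 428  168   71   53 1930] [463.43937824 193.50829016] [0.40512778 0.19870308 0.132     ]
yellow [299 187  28  36 500] [310.518 203.796] [0.4133697  0.08365011 0.132     ]
```

View pics/w7.png

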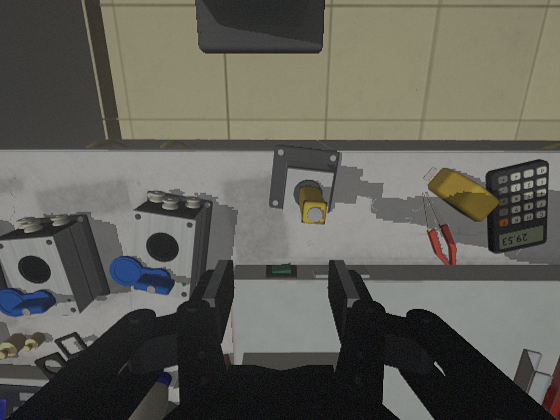

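```bash
python3 - <<'E'
from h import *
i=imaging.camera_info("wrist")
P=p2w(None,(315,213.5),.132,i);print(P,delta([P[0],P[1],.09],180))
for a,b in [((302,203),(325,201)),((276,146),(341,153)),((276,146),(272,206))]:
    z=.132 if a[0]==302 else .01
    d=p2w(None,b,z,i)-p2w(None,a,z,i);print(np.degrees(np.arctan2(d[1],d[0])))
im=cv2.imread("pics/w7.png");cv2.imwrite("pics/w7c.png",cv2.resize(im[140:240,255:375],None,fx=6,fy=6,interpolation=cv2.INTER_CUBIC))
E
```

```text
[0.42116026 0.08736225 0.132     ] (array([ 0.82,  2.87, 11.52]), np.float64(0.0))
95.26242353629125
84.05309956569337
-4.086229862049654
```

View pics/w7c.png

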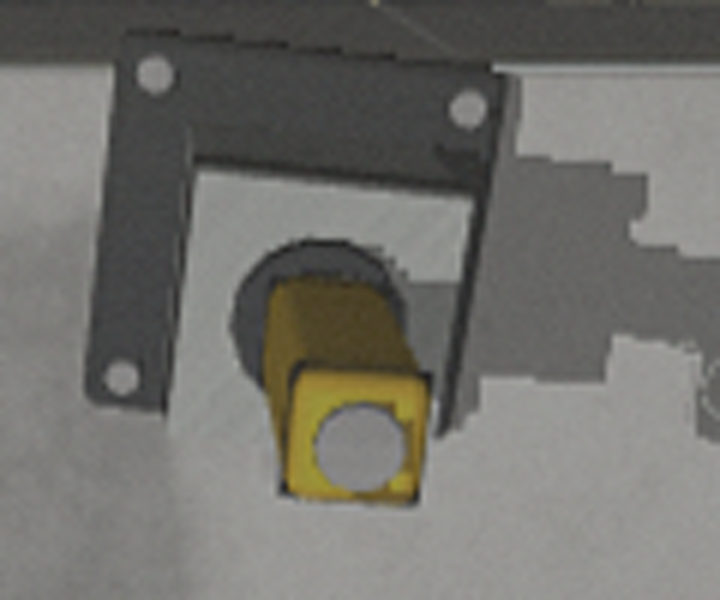

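```bash
python3 - <<'E'
from h import *
i=imaging.camera_info("wrist")
print(p2w(None,(308.3,193),.074,i),p2w(None,(314.5,212.8),.132,i))
b=[p2w(None,(255+x/6,140+y/6),.068,i)[:2] for x,y in [(195,168),(472,195),(165,410)]];print(b,"centre",(b[1]+b[2])/2)
c=[p2w(None,(255+x/6,140+y/6),.01,i)[:2] for x,y in [(155,75),(468,108),(122,378)]];print(c,"centre",(c[1]+c[2])/2)
E
```

```text
[0.41976833 0.08730371 0.074     ] [0.42059285 0.08695571 0.132     ]
[array([0.39688383, 0.06738217]), array([0.40112814, 0.11146902]), array([0.43700712, 0.06277268])] centre [0.41906763 0.08712085]
[array([0.38922431, 0.06109808]), array([0.39529095, 0.12022754]), array([0.44848549, 0.054657  ])] centre [0.42188822 0.08744227]
```

Emit:
play_rows([
  {"claw":5,"delta_pos":[0.9,2.8,4],"twist":5},
  {"claw":5,"delta_pos":[0.9,2.8,6],"twist":5},
  {"claw":5,"delta_pos":[0.9,2.8,11.5],"twist":5},
  {"claw":5,"delta_pos":[0.9,2.8,11.5],"twist":5},
  {"claw":1,"delta_pos":[0.9,2.8,11.5],"twist":5},
  {"claw":1,"delta_pos":[0.9,2.8,11.5],"twist":5},
  {"claw":1,"delta_pos":[0.9,2.8,11.5],"twist":5},
  {"claw":1,"delta_pos":[0.9,2.8,11.5],"twist":5},
], force=60)

```text
clock: 17.02
tcp_pos: [0.422, 0.0868, 0.0922]
orientation: [0.002, 0.043, 0.999, -0.0]
wrist_force: [0.5, -2.9, 6.1]
finger_gap: 0.0174
```

Emit:
play_rows([
  {"claw":1,"delta_pos":[0,0,-3],"twist":0},
  {"claw":1,"delta_pos":[0,0,-6],"twist":0},
  {"claw":1,"delta_pos":[0,0,-9.3],"twist":0},
  {"claw":1,"delta_pos":[-1,-2,-9.3],"twist":0},
  {"claw":1,"delta_pos":[-3,-6,-9.3],"twist":0},
  {"claw":1,"delta_pos":[-5,-10,-9.3],"twist":0},
  {"claw":1,"delta_pos":[-7.6,-14.6,-9.3],"twist":0},
  {"claw":1,"delta_pos":[-7.6,-14.6,-9.3],"twist":0},
  {"claw":1,"delta_pos":[-7.6,-14.6,-9.3],"twist":0},
  {"claw":1,"delta_pos":[-7.6,-14.6,-9.3],"twist":0},
])

```text
clock: 18.27
tcp_pos: [0.4826, -0.0636, 0.1834]
orientation: [-0.0, 0.042, 0.999, 0.0]
wrist_force: [-0.2, 1.3, -1.4]
finger_gap: 0.0173
```

```bash
python3 - <<'E'
from h import *
p,R,s=tool();print(p,s["wrist_force"])
W,i=well('a3',[.4848,-.0658],3)
im=np.load("pics/a3.npz")["im"].astype(np.uint8)
t=w2p(None,p+R@[0,0,.0802],i);c=w2p(None,p+R@[0,0,.0242],i);print("exp tip",t,"collar",c)
cv2.circle(im,tuple(int(v) for v in t),4,(255,0,0),1)
u,v=[int(k) for k in t]
cv2.imwrite("pics/a3c.png",cv2.resize(im[max(0,v-90):v+110,u-110:u+110],None,fx=2.8,fy=2.8,interpolation=cv2.INTER_CUBIC)[:,:,::-1]);print(max(0,v-90),u-110)
E
```

```text
[ 0.48259922 -0.0636154   0.18337499] [-0.2197086   1.26233728 -1.39307778]
a3 px [275.4 205.6] axes [31.3 34. ] [259 190  34  33 876] well [ 0.4845 -0.0665  0.054 ]
exp tip [277.87695143 220.72043726] collar [277.16116087 251.06073517]
130 167
```

View pics/a3c.png

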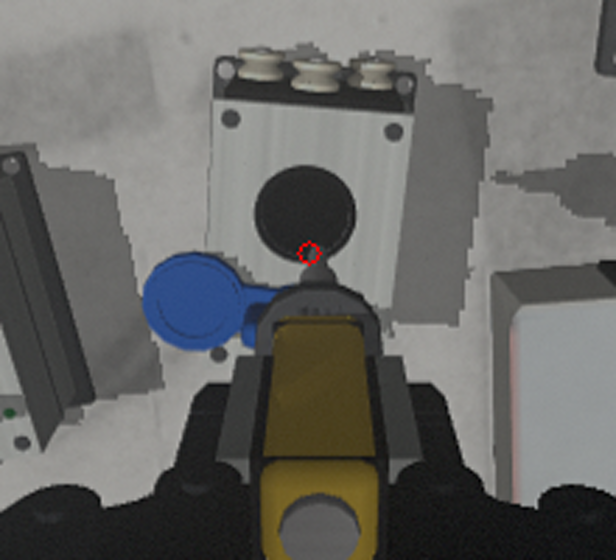

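```bash
python3 - <<'E'
from h import *
im=np.load("pics/a3.npz")["im"]
c=np.clip((im[200:245,255:305]-20)*2.2,0,255).astype(np.uint8)
cv2.imwrite("pics/a3d.png",cv2.resize(c,None,fx=12,fy=12,interpolation=cv2.INTER_CUBIC)[:,:,::-1])
E
```

```text
(no output)
```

View pics/a3d.png

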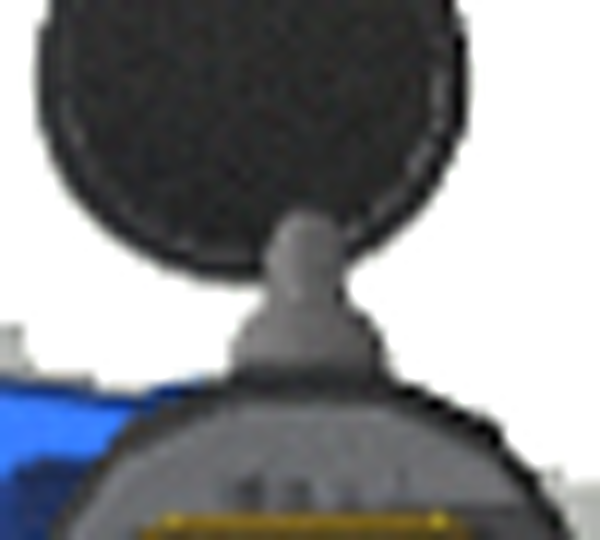

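```bash
python3 - <<'E'
from h import *
p,R,s=tool();i=imaging.camera_info("wrist")
T=p2w(None,(280.4,219.8),p[2]-.0802+.0025,i);b=T[:2]-p[:2];print("bias",b)
for n,W in dict(A=[.4845,-.0665],B=[.5126,-.2118],C=[.5081,-.341]).items(): print(n,np.array(W)-b,delta([*(np.array(W)-b),p[2]],None)[0])
E
```

```text
bias [-0.00148491  0.00215702]
A [ 0.48598491 -0.06865702] [-0.35 -0.46 -0.  ]
B [ 0.51408491 -0.21395702] [ -4.38 -14.7   -0.  ]
C [ 0.50958491 -0.34315702] [ -5.02 -27.62  -0.  ]
```

Emit:
play_rows([
  {"claw":1,"delta_pos":[0.45,-0.46,0],"twist":0},
  {"claw":1,"delta_pos":[0.45,-0.46,2],"twist":0},
  {"claw":1,"delta_pos":[0.45,-0.46,4.8],"twist":0},
  {"claw":1,"delta_pos":[0.45,-0.46,4.8],"twist":0},
  {"claw":1,"delta_pos":[0.45,-0.46,4.8],"twist":0},
  {"claw":1,"delta_pos":[0.45,-0.46,4.8],"twist":0},
])

```text
clock: 19.18
tcp_pos: [0.4791, -0.0692, 0.1365]
orientation: [0.001, 0.043, 0.999, -0.0]
wrist_force: [-0.2, 0.1, -0.7]
finger_gap: 0.0173
```

```bash
cat >> h.py <<'E'
def st(W=None):
    p,R,s=tool();print("tcp",np.round(p,4),"F",np.round(s["wrist_force"],2),"F tool",np.round(R.T@s["wrist_force"],2),"gap",round(s["finger_gap"],4))
    if W is not None: d=R.T@(np.r_[W,p[2]]-p)*100;print("centre is at tool",np.round(d[:2],2),"cm; r",np.hypot(*d[:2]).round(2),"phi",np.degrees(np.arctan2(-d[1],-d[0])).round(0))
E
python3 -c "
from h import *
st([.486,-.0687])"
```

```text
tcp [ 0.4791 -0.0692  0.1365] F [-0.15  0.13 -0.65] F tool [0.17 0.12 0.65] gap 0.0173
centre is at tool [-0.68  0.11] cm; r 0.69 phi -9.0
```

Emit:
play_rows([
  {"claw":1,"delta_pos":[0.12,0.11,0.5],"twist":0},
  {"claw":1,"delta_pos":[0.12,0.11,1.2],"twist":0},
  {"claw":1,"delta_pos":[0.12,0.11,1.8],"twist":0},
  {"claw":1,"delta_pos":[0.12,0.11,1.8],"twist":0},
  {"claw":1,"delta_pos":[0.12,0.11,1.8],"twist":0},
])

```text
clock: 19.8
tcp_pos: [0.4774, -0.0678, 0.1174]
orientation: [0.0, 0.043, 0.999, 0.0]
wrist_force: [0.2, 1.3, 0.8]
finger_gap: 0.0173
```

```bash
python3 -c "
from h import *
st([.486,-.0687])"
```

```text
tcp [ 0.4774 -0.0678  0.1174] F [0.19 1.29 0.75] F tool [-0.07  1.3  -0.75] gap 0.0173
centre is at tool [-0.87 -0.02] cm; r 0.87 phi 1.0
```

Emit:
play_rows([
  {"claw":1,"delta_pos":[-0.07,-0.02,-0.12],"twist":0},
  {"claw":1,"delta_pos":[-0.1,0.19,-0.12],"twist":0},
  {"claw":1,"delta_pos":[-0.18,0.38,-0.12],"twist":0},
  {"claw":1,"delta_pos":[-0.3,0.55,-0.12],"twist":0},
  {"claw":1,"delta_pos":[-0.47,0.67,-0.12],"twist":0},
  {"claw":1,"delta_pos":[-0.66,0.75,-0.12],"twist":0},
  {"claw":1,"delta_pos":[-0.87,0.78,-0.12],"twist":0},
  {"claw":1,"delta_pos":[-0.87,0.78,-0.12],"twist":0},
])

```text
clock: 20.8
tcp_pos: [0.4876, -0.0607, 0.1187]
orientation: [0.001, 0.043, 0.999, 0.0]
wrist_force: [0.8, 0.5, 0.2]
finger_gap: 0.0172
```

```bash
python3 -c "
from h import *
st([.486,-.0687])"
```

```text
tcp [ 0.4876 -0.0607  0.1187] F [0.81 0.51 0.23] F tool [-0.77  0.58 -0.23] gap 0.0172
centre is at tool [ 0.09 -0.81] cm; r 0.81 phi 96.0
```

Emit:
play_rows([
  {"claw":1,"delta_pos":[-0.12,-0.04,0],"twist":0},
  {"claw":1,"delta_pos":[-0.31,-0.12,0],"twist":0},
  {"claw":1,"delta_pos":[-0.48,-0.24,0],"twist":0},
  {"claw":1,"delta_pos":[-0.6,-0.41,0],"twist":0},
  {"claw":1,"delta_pos":[-0.68,-0.6,0],"twist":0},
  {"claw":1,"delta_pos":[-0.71,-0.81,0],"twist":0},
  {"claw":1,"delta_pos":[-0.68,-1.02,0],"twist":0},
  {"claw":1,"delta_pos":[-0.68,-1.02,0],"twist":0},
])

```text
clock: 21.8
tcp_pos: [0.4914, -0.069, 0.1179]
orientation: [-0.001, 0.043, 0.999, 0.003]
wrist_force: [-0.6, 8.8, -0.9]
finger_gap: 0.0173
```

```bash
python3 -c "
from h import *
st([.486,-.0687])"
```

```text
tcp [ 0.4914 -0.069   0.1179] F [-0.55  8.77 -0.93] F tool [1.3  8.68 0.98] gap 0.0173
centre is at tool [ 0.54 -0.01] cm; r 0.54 phi 178.0
```

Emit:
play_rows([
  {"claw":1,"delta_pos":[0.1,0.3,0],"twist":0},
  {"claw":1,"delta_pos":[0.1,0.3,0.2],"twist":0},
  {"claw":1,"delta_pos":[0.1,0.3,0.5],"twist":0},
  {"claw":1,"delta_pos":[0.1,0.3,0.5],"twist":0},
])

```text
clock: 22.3
tcp_pos: [0.4915, -0.068, 0.1132]
orientation: [-0.0, 0.043, 0.999, 0.001]
wrist_force: [-0.6, 5.8, 0.9]
finger_gap: 0.0172
```

```bash
python3 -c "
from h import *
st([.486,-.0687])"
```

```text
tcp [ 0.4915 -0.068   0.1132] F [-0.56  5.77  0.88] F tool [ 1.06  5.7  -0.87] gap 0.0172
centre is at tool [ 0.54 -0.12] cm; r 0.55 phi 168.0
```

Emit:
play_rows([
  {"claw":1,"delta_pos":[0.05,0.35,0],"twist":0},
  {"claw":1,"delta_pos":[0.05,0.35,0.3],"twist":0},
  {"claw":1,"delta_pos":[0.05,0.35,0.6],"twist":0},
  {"claw":1,"delta_pos":[0.05,0.35,0.9],"twist":0},
  {"claw":1,"delta_pos":[0.05,0.35,1.1],"twist":0},
  {"claw":1,"delta_pos":[0.05,0.35,1.1],"twist":0},
])

```text
clock: 23.05
tcp_pos: [0.4924, -0.0655, 0.1037]
orientation: [0.001, 0.043, 0.999, -0.001]
wrist_force: [-2.0, 0.1, 11.1]
finger_gap: 0.0169
```

```bash
python3 -c "
from h import *
st([.486,-.0687])"
```

```text
tcp [ 0.4924 -0.0655  0.1037] F [-1.99  0.05 11.12] F tool [  1.96  -0.13 -11.13] gap 0.0169
centre is at tool [ 0.61 -0.37] cm; r 0.72 phi 149.0
```

Emit:
play_rows([
  {"claw":1,"delta_pos":[0,0,0.2],"twist":0},
  {"claw":1,"delta_pos":[0,0,0.3],"twist":0},
  {"claw":1,"delta_pos":[0,0,0.3],"twist":0},
])

```text
clock: 23.42
tcp_pos: [0.493, -0.0657, 0.1027]
orientation: [0.002, 0.043, 0.999, -0.001]
wrist_force: [-5.5, 0.0, 25.3]
finger_gap: 0.0175
```

Emit:
play_rows([
  {"claw":1,"delta_pos":[0,0,-1],"twist":0},
  {"claw":1,"delta_pos":[0,0,-4],"twist":0},
  {"claw":1,"delta_pos":[0,0,-8],"twist":0},
  {"claw":1,"delta_pos":[-1,-4,-8],"twist":0},
  {"claw":1,"delta_pos":[-2,-8,-8],"twist":0},
  {"claw":1,"delta_pos":[-3,-12,-8],"twist":0},
  {"claw":1,"delta_pos":[-3.4,-14.6,-8],"twist":0},
  {"claw":1,"delta_pos":[-3.4,-14.6,-8],"twist":0},
  {"claw":1,"delta_pos":[-3.4,-14.6,-8],"twist":0},
  {"claw":1,"delta_pos":[-3.4,-14.6,-8],"twist":0},
])

```text
clock: 24.68
tcp_pos: [0.5126, -0.2121, 0.1793]
orientation: [-0.0, 0.043, 0.999, 0.0]
wrist_force: [-0.2, 0.3, -0.7]
finger_gap: 0.0173
```

```bash
python3 - <<'E'
from h import *
st();p=tool()[0]
W,i=well('b3',[.5126,-.2118],3)
im=np.load("pics/b3.npz")["im"]
t=w2p(None,p-[0,0,.0802],i);print(t)
c=np.clip((im[190:250,250:310]-20)*2.2,0,255).astype(np.uint8)
cv2.imwrite("pics/b3d.png",cv2.resize(c,None,fx=10,fy=10,interpolation=cv2.INTER_CUBIC)[:,:,::-1])
E
```

```text
tcp [ 0.5126 -0.2121  0.1793] F [-0.24  0.35 -0.65] F tool [0.27 0.33 0.65] gap 0.0173
b3 px [278.6 204.1] axes [32.1 34.7] [262 188  35  33 917] well [ 0.512  -0.2116  0.054 ]
[277.83596225 220.7578074 ]
```

View pics/b3d.png

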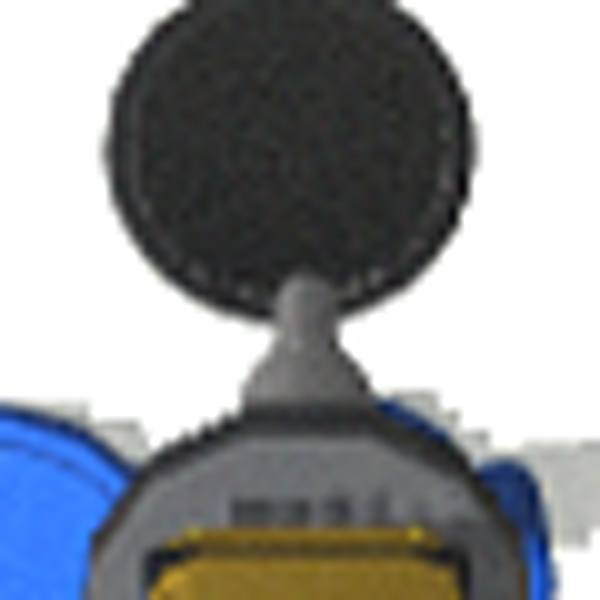

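Emit:
play_rows([
  {"claw":1,"delta_pos":[0.7,-0.15,1],"twist":0},
  {"claw":1,"delta_pos":[0.7,-0.15,3.5],"twist":0},
  {"claw":1,"delta_pos":[0.7,-0.15,5],"twist":0},
  {"claw":1,"delta_pos":[0.7,-0.15,5.6],"twist":0},
  {"claw":1,"delta_pos":[0.7,-0.15,6.05],"twist":0},
  {"claw":1,"delta_pos":[0.7,-0.15,6.05],"twist":0},
  {"claw":1,"delta_pos":[0.7,-0.15,6.05],"twist":0},
])

```text
clock: 25.7
tcp_pos: [0.5061, -0.2144, 0.1195]
orientation: [0.0, 0.043, 0.999, -0.0]
wrist_force: [-0.4, -1.2, -1.3]
finger_gap: 0.0174
```

```bash
cat >> h.py <<'E'
def arc(W,p0,p1,step=15,r=.8):
    p,R,s=tool();c=(R.T@(np.r_[W,p[2]]-p)*100)[:2]
    print("arc",[[a,round(c[0]+r*np.cos(np.radians(a)),2),round(c[1]+r*np.sin(np.radians(a)),2)] for a in range(p0,p1+1,step)])
E
python3 -c "
from h import *
W=[.5135,-.2137];st(W);arc(W,0,120)"
```

```text
tcp [ 0.5061 -0.2144  0.1195] F [-0.35 -1.15 -1.27] F tool [ 0.25 -1.18  1.27] gap 0.0174
centre is at tool [-0.73  0.14] cm; r 0.75 phi -11.0
arc [[0, np.float64(0.07), np.float64(0.14)], [15, np.float64(0.04), np.float64(0.34)], [30, np.float64(-0.04), np.float64(0.54)], [45, np.float64(-0.17), np.float64(0.7)], [60, np.float64(-0.33), np.float64(0.83)], [75, np.float64(-0.53), np.float64(0.91)], [90, np.float64(-0.73), np.float64(0.94)], [105, np.float64(-0.94), np.float64(0.91)], [120, np.float64(-1.13), np.float64(0.83)]]
```

Emit:
play_rows([
  {"claw":1,"delta_pos":[0.07,0.14,0.2],"twist":0},
  {"claw":1,"delta_pos":[0.07,0.14,0.2],"twist":0},
  {"claw":1,"delta_pos":[0.07,0.14,0.2],"twist":0},
])

```text
clock: 26.08
tcp_pos: [0.5059, -0.2136, 0.1176]
orientation: [0.001, 0.043, 0.999, -0.001]
wrist_force: [-0.2, -4.2, 0.4]
finger_gap: 0.0174
```

```bash
python3 -c "
from h import *
W=[.5135,-.2137];st(W);arc(W,0,120)"
```

```text
tcp [ 0.5059 -0.2136  0.1176] F [-0.22 -4.2   0.44] F tool [-0.15 -4.2  -0.43] gap 0.0174
centre is at tool [-0.76  0.05] cm; r 0.76 phi -4.0
arc [[0, np.float64(0.04), np.float64(0.05)], [15, np.float64(0.01), np.float64(0.26)], [30, np.float64(-0.07), np.float64(0.45)], [45, np.float64(-0.2), np.float64(0.62)], [60, np.float64(-0.36), np.float64(0.75)], [75, np.float64(-0.55), np.float64(0.83)], [90, np.float64(-0.76), np.float64(0.85)], [105, np.float64(-0.97), np.float64(0.83)], [120, np.float64(-1.16), np.float64(0.75)]]
```

Emit:
play_rows([
  {"claw":1,"delta_pos":[0,-0.3,0],"twist":0},
  {"claw":1,"delta_pos":[0,-0.3,0.25],"twist":0},
  {"claw":1,"delta_pos":[0,-0.3,0.5],"twist":0},
  {"claw":1,"delta_pos":[0,-0.3,0.5],"twist":0},
])

```text
clock: 26.58
tcp_pos: [0.5048, -0.2154, 0.1117]
orientation: [-0.0, 0.043, 0.999, 0.0]
wrist_force: [1.0, -0.5, 1.4]
finger_gap: 0.017
```

```bash
python3 -c "
from h import *
W=[.5135,-.2137];st(W)"
```

```text
tcp [ 0.5048 -0.2154  0.1117] F [ 0.98 -0.52  1.37] F tool [-1.03 -0.43 -1.37] gap 0.017
centre is at tool [-0.85  0.25] cm; r 0.89 phi -16.0
```

Emit:
play_rows([
  {"claw":1,"delta_pos":[0,0,0.3],"twist":0},
  {"claw":1,"delta_pos":[0,0,0.6],"twist":0},
  {"claw":1,"delta_pos":[0,0,0.9],"twist":0},
  {"claw":1,"delta_pos":[0,0,1.1],"twist":0},
  {"claw":1,"delta_pos":[0,0,1.25],"twist":0},
  {"claw":1,"delta_pos":[0,0,1.25],"twist":0},
])

```text
clock: 27.32
tcp_pos: [0.5056, -0.2159, 0.1027]
orientation: [0.002, 0.043, 0.999, -0.001]
wrist_force: [-3.6, 2.1, 25.5]
finger_gap: 0.017
```

Emit:
play_rows([
  {"claw":1,"delta_pos":[0,0,-1],"twist":0},
  {"claw":1,"delta_pos":[0,0,-4],"twist":0},
  {"claw":1,"delta_pos":[0,0,-8],"twist":0},
  {"claw":1,"delta_pos":[-0.5,-4,-8],"twist":0},
  {"claw":1,"delta_pos":[-1,-8,-8],"twist":0},
  {"claw":1,"delta_pos":[-1.5,-12.6,-8],"twist":0},
  {"claw":1,"delta_pos":[-1.5,-12.6,-8],"twist":0},
  {"claw":1,"delta_pos":[-1.5,-12.6,-8],"twist":0},
  {"claw":1,"delta_pos":[-1.5,-12.6,-8],"twist":0},
])

```text
clock: 28.45
tcp_pos: [0.5086, -0.3411, 0.179]
orientation: [-0.001, 0.043, 0.999, 0.001]
wrist_force: [-0.1, 0.4, -0.2]
finger_gap: 0.0172
```

```bash
python3 - <<'E'
from h import *
W,i=well('c3',[.5081,-.341],3)
T=W[:2]+[.0015,-.0021];print(T);st(T);arc(T,0,0)
E
```

```text
c3 px [278.  204.6] axes [31.2 34.9] [261 189  35  32 900] well [ 0.5083 -0.3412  0.054 ]
[ 0.50983739 -0.34332355]
tcp [ 0.5091 -0.3415  0.1796] F [-0.45 -0.06 -0.78] F tool [ 0.44 -0.1   0.78] gap 0.0174
centre is at tool [-0.09 -0.18] cm; r 0.2 phi 62.0
arc [[0, np.float64(0.71), np.float64(-0.18)]]
```

Emit:
play_rows([
  {"claw":1,"delta_pos":[0.75,-0.1,1],"twist":0},
  {"claw":1,"delta_pos":[0.75,-0.1,3.5],"twist":0},
  {"claw":1,"delta_pos":[0.75,-0.1,5],"twist":0},
  {"claw":1,"delta_pos":[0.75,-0.1,5.6],"twist":0},
  {"claw":1,"delta_pos":[0.75,-0.1,6.1],"twist":0},
  {"claw":1,"delta_pos":[0.75,-0.1,6.1],"twist":0},
  {"claw":1,"delta_pos":[0.75,-0.1,6.1],"twist":0},
])

```text
clock: 29.48
tcp_pos: [0.5017, -0.3431, 0.1191]
orientation: [0.0, 0.043, 0.999, -0.0]
wrist_force: [0.6, 0.3, -0.8]
finger_gap: 0.0172
```

```bash
python3 -c "
from h import *
W=[.5098,-.3433];st(W);arc(W,0,105)"
```

```text
tcp [ 0.5017 -0.3431  0.1191] F [ 0.55  0.33 -0.77] F tool [-0.52  0.38  0.77] gap 0.0172
centre is at tool [-0.8   0.05] cm; r 0.81 phi -4.0
arc [[0, np.float64(-0.0), np.float64(0.05)], [15, np.float64(-0.03), np.float64(0.26)], [30, np.float64(-0.11), np.float64(0.45)], [45, np.float64(-0.24), np.float64(0.62)], [60, np.float64(-0.4), np.float64(0.75)], [75, np.float64(-0.6), np.float64(0.83)], [90, np.float64(-0.8), np.float64(0.85)], [105, np.float64(-1.01), np.float64(0.83)]]
```

Lower by 1 mm (the pin seems slightly higher in the grip), then sweep.

Emit:
play_rows([
  {"claw":1,"delta_pos":[0,0.05,0.12],"twist":0},
  {"claw":1,"delta_pos":[-0.03,0.26,0.12],"twist":0},
  {"claw":1,"delta_pos":[-0.11,0.45,0.12],"twist":0},
  {"claw":1,"delta_pos":[-0.24,0.62,0.12],"twist":0},
  {"claw":1,"delta_pos":[-0.4,0.75,0.12],"twist":0},
  {"claw":1,"delta_pos":[-0.6,0.83,0.12],"twist":0},
  {"claw":1,"delta_pos":[-0.8,0.85,0.12],"twist":0},
  {"claw":1,"delta_pos":[-0.8,0.85,0.12],"twist":0},
])

```text
clock: 30.48
tcp_pos: [0.508, -0.3362, 0.1169]
orientation: [-0.002, 0.044, 0.999, -0.001]
wrist_force: [-6.4, -4.9, 0.3]
finger_gap: 0.0172
```

```bash
python3 -c "
from h import *
W=[.5098,-.3433];st(W);arc(W,90,195)"
```

```text
tcp [ 0.508  -0.3362  0.1169] F [-6.37 -4.86  0.33] F tool [ 5.92 -5.4  -0.29] gap 0.0172
centre is at tool [-0.24 -0.7 ] cm; r 0.74 phi 71.0
arc [[90, np.float64(-0.24), np.float64(0.1)], [105, np.float64(-0.45), np.float64(0.08)], [120, np.float64(-0.64), np.float64(-0.0)], [135, np.float64(-0.81), np.float64(-0.13)], [150, np.float64(-0.94), np.float64(-0.3)], [165, np.float64(-1.02), np.float64(-0.49)], [180, np.float64(-1.04), np.float64(-0.7)], [195, np.float64(-1.02), np.float64(-0.9)]]
```

Emit:
play_rows([
  {"claw":1,"delta_pos":[0.35,-0.3,0],"twist":0},
  {"claw":1,"delta_pos":[0.35,-0.3,0.25],"twist":0},
  {"claw":1,"delta_pos":[0.35,-0.3,0.5],"twist":0},
  {"claw":1,"delta_pos":[0.35,-0.3,0.5],"twist":0},
])

```text
clock: 30.98
tcp_pos: [0.5065, -0.3376, 0.1122]
orientation: [0.0, 0.043, 0.999, 0.0]
wrist_force: [-0.8, -0.0, 2.1]
finger_gap: 0.0174
```

```bash
python3 -c "
from h import *
W=[.5098,-.3433];st(W)"
```

```text
tcp [ 0.5065 -0.3376  0.1122] F [-0.82 -0.02  2.06] F tool [ 0.81 -0.09 -2.06] gap 0.0174
centre is at tool [-0.38 -0.54] cm; r 0.66 phi 55.0
```

Emit:
play_rows([
  {"claw":1,"delta_pos":[0,0,0.3],"twist":0},
  {"claw":1,"delta_pos":[0,0,0.6],"twist":0},
  {"claw":1,"delta_pos":[0,0,0.9],"twist":0},
  {"claw":1,"delta_pos":[0,0,1.1],"twist":0},
  {"claw":1,"delta_pos":[0,0,1.3],"twist":0},
  {"claw":1,"delta_pos":[0,0,1.3],"twist":0},
])

```text
clock: 31.72
tcp_pos: [0.5071, -0.3382, 0.1029]
orientation: [0.002, 0.043, 0.999, -0.001]
wrist_force: [-5.9, 4.1, 23.1]
finger_gap: 0.0173
```

Emit:
play_rows([
  {"claw":1,"delta_pos":[0,0,-1],"twist":0},
  {"claw":1,"delta_pos":[0,0,-4],"twist":0},
  {"claw":1,"delta_pos":[0,0,-8.5],"twist":0},
  {"claw":1,"delta_pos":[3,6,-8.5],"twist":0},
  {"claw":1,"delta_pos":[5,12,-8.5],"twist":0},
  {"claw":1,"delta_pos":[7,18,-8.5],"twist":0},
  {"claw":1,"delta_pos":[9,24,-8.5],"twist":0},
  {"claw":1,"delta_pos":[11,30,-8.5],"twist":0},
  {"claw":1,"delta_pos":[12.2,36,-8.5],"twist":0},
  {"claw":1,"delta_pos":[12.2,41.6,-8.5],"twist":0},
  {"claw":1,"delta_pos":[12.2,41.6,-8.5],"twist":0},
  {"claw":1,"delta_pos":[12.2,41.6,-8.5],"twist":0},
])

```text
clock: 33.22
tcp_pos: [0.4204, 0.0877, 0.1838]
orientation: [-0.0, 0.042, 0.999, 0.0]
wrist_force: [0.4, -0.6, -0.7]
finger_gap: 0.0175
```

```bash
python3 - <<'E'
from h import *
st();print(delta([.4217,.0868,.0915],175));im=imaging.read_camera("wrist");i=imaging.camera_info("wrist")
print(w2p(None,[.42,.0872,.068],i))
cv2.imwrite("pics/p1.png",cv2.resize(im[100:300,180:400],None,fx=2.7,fy=2.7,interpolation=cv2.INTER_CUBIC)[:,:,::-1])
E
```

```text
tcp [0.4204 0.0877 0.1838] F [ 0.36 -0.64 -0.69] F tool [-0.41 -0.61  0.69] gap 0.0175
(array([-0.14, -0.08,  9.23]), np.float64(0.2))
[278.45429286 207.02876033]
```

View pics/p1.png

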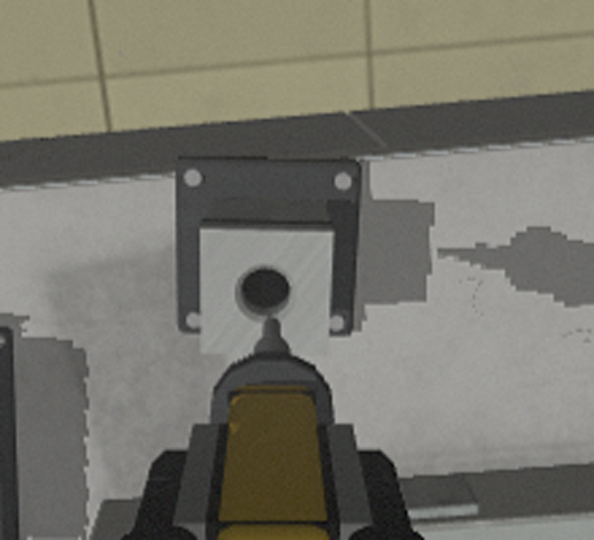

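Emit:
play_rows([
  {"claw":1,"delta_pos":[-0.16,-0.22,0],"twist":0},
  {"claw":1,"delta_pos":[-0.16,-0.22,2],"twist":0},
  {"claw":1,"delta_pos":[-0.16,-0.22,4],"twist":0},
  {"claw":1,"delta_pos":[-0.16,-0.22,6],"twist":0},
  {"claw":1,"delta_pos":[-0.16,-0.22,8],"twist":0},
  {"claw":1,"delta_pos":[-0.16,-0.22,9],"twist":0},
  {"claw":1,"delta_pos":[-0.16,-0.22,9],"twist":0},
  {"claw":1,"delta_pos":[-0.16,-0.22,9],"twist":0},
])

```text
clock: 34.28
tcp_pos: [0.4228, 0.0845, 0.0949]
orientation: [0.001, 0.044, 0.999, 0.0]
wrist_force: [0.3, -0.8, -1.2]
finger_gap: 0.0172
```

Emit:
play_rows([
  {"claw":1,"delta_pos":[0,0,0.2],"twist":0},
  {"claw":1,"delta_pos":[0,0,0.35],"twist":0},
  {"claw":1,"delta_pos":[0,0,0.35],"twist":0},
])

```text
clock: 34.65
tcp_pos: [0.4228, 0.0849, 0.0922]
orientation: [0.001, 0.043, 0.999, -0.0]
wrist_force: [-2.7, -0.6, 8.0]
finger_gap: 0.0175
```

Emit:
play_rows([
  {"claw":2.5,"delta_pos":[0,0,-0.1],"twist":0},
  {"claw":5,"delta_pos":[0,0,-0.1],"twist":0},
  {"claw":5,"delta_pos":[0,0,-0.1],"twist":0},
  {"claw":5,"delta_pos":[0,0,-0.1],"twist":0},
  {"claw":5,"delta_pos":[0,0,-3],"twist":0},
  {"claw":5,"delta_pos":[0,0,-7],"twist":0},
  {"claw":5,"delta_pos":[0,0,-11],"twist":0},
  {"claw":5,"delta_pos":[0,2,-11],"twist":0},
  {"claw":5,"delta_pos":[0,2,-11],"twist":0},
  {"claw":5,"delta_pos":[0,2,-11],"twist":0},
])

```text
clock: 35.9
tcp_pos: [0.4233, 0.1046, 0.2002]
orientation: [-0.001, 0.043, 0.999, -0.0]
wrist_force: [0.1, -0.2, 0.2]
finger_gap: 0.0499
```

```bash
python3 - <<'E'
from h import *
st();im=imaging.read_camera("wrist");i=imaging.camera_info("wrist")
print(w2p(None,[.422,.0865,.074],i),w2p(None,[.422,.0865,.132],i))
cv2.imwrite("pics/p2.png",im[:,:,::-1])
for s,c,m in blobs(im,(18,120,60),(35,255,255),100): print("yellow",s,c)
caps('w8',(1.4,1.7,0))
E
```

```text
tcp [0.4233 0.1046 0.2002] F [ 0.07 -0.23  0.16] F tool [-0.09 -0.23 -0.16] gap 0.0499
[259.3143137  204.80629998] [254.1771146  226.47851851]
yellow [ 392  163   69   52 1861] [426.15153143 188.54056959]
yellow [246 197  23  16 171] [256.         204.47368421]
yellow [244 214  23  22 286] [255.16433566 223.20979021]
[  75  279   65   36 1506] [ 0.5195 -0.0759  1.4364] 82.3 0.122 (array([-11.16, -17.13,  13.61]), np.float64(-87.3))
```

View pics/w8o.png

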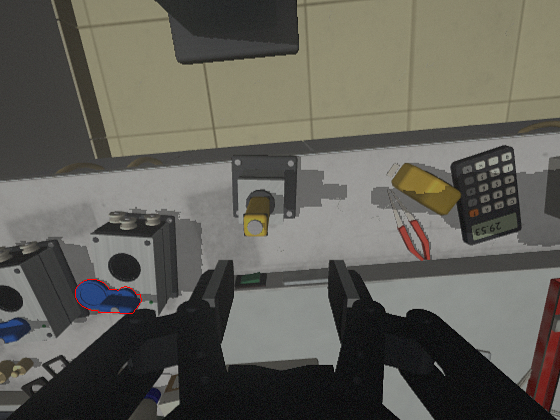

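Emit:
play_rows([
  {"claw":3.5,"delta_pos":[-2,-5,0],"twist":-10},
  {"claw":3.5,"delta_pos":[-4,-10,0],"twist":-20},
  {"claw":3.5,"delta_pos":[-8,-15,0],"twist":-30},
  {"claw":3.5,"delta_pos":[-11.2,-16.9,0],"twist":-40},
  {"claw":3.5,"delta_pos":[-11.2,-16.9,0],"twist":-50},
  {"claw":3.5,"delta_pos":[-11.2,-16.9,2],"twist":-60},
  {"claw":3.5,"delta_pos":[-11.2,-16.9,4],"twist":-70},
  {"claw":3.5,"delta_pos":[-11.2,-16.9,6.5],"twist":-80},
  {"claw":3.5,"delta_pos":[-11.2,-16.9,6.5],"twist":-83},
  {"claw":3.5,"delta_pos":[-11.2,-16.9,6.5],"twist":-83},
  {"claw":3.5,"delta_pos":[-11.2,-16.9,6.5],"twist":-83},
])

```text
clock: 37.38
tcp_pos: [0.5209, -0.0735, 0.1359]
orientation: [0.0, -0.629, 0.777, -0.0]
wrist_force: [-1.3, 1.0, -0.7]
finger_gap: 0.0352
```

```bash
python3 -c "
from h import *
st();caps('w9',(1.4,1.7));well('a9',[.4848,-.066],2)"
```

```text
tcp [ 0.5209 -0.0735  0.1359] F [-1.3   0.96 -0.65] F tool [-0.67  1.47  0.65] gap 0.0352
[ 156    0   60   66 1777] [ 0.548  -0.21    1.6802] 96.3 0.208 (array([12.79, -5.47,  7.2 ]), np.float64(-18.3))
[ 257  148   49  102 2887] [ 0.5205 -0.0741  1.3628] 78.1 0.13 (array([0.08, 0.04, 7.2 ]), np.float64(-0.1))
a9 px [325.9 213.4] axes [38.8 42.1] [ 305  194   43   40 1340] well [ 0.4845 -0.0694  0.054 ]
```

Emit:
play_rows([
  {"claw":3.5,"delta_pos":[0.08,0.04,3],"twist":0},
  {"claw":3.5,"delta_pos":[0.08,0.04,7.2],"twist":0},
  {"claw":3.5,"delta_pos":[0.08,0.04,7.2],"twist":0},
  {"claw":0.5,"delta_pos":[0.08,0.04,7.2],"twist":0},
  {"claw":0.5,"delta_pos":[0.08,0.04,7.2],"twist":0},
  {"claw":0.5,"delta_pos":[0.08,0.04,7.2],"twist":0},
  {"claw":0.5,"delta_pos":[0.08,0.04,7.2],"twist":0},
], force=40)

```text
clock: 38.4
tcp_pos: [0.521, -0.0742, 0.0656]
orientation: [0.001, -0.63, 0.777, -0.001]
wrist_force: [-2.7, 1.1, 7.3]
finger_gap: 0.0085
```

Emit:
play_rows([
  {"claw":0.5,"delta_pos":[0,0,0],"twist":10},
  {"claw":0.5,"delta_pos":[0,0,0],"twist":20},
  {"claw":0.5,"delta_pos":[0,0,0],"twist":30},
  {"claw":0.5,"delta_pos":[0,0,0],"twist":40},
  {"claw":0.5,"delta_pos":[0,0,0],"twist":50},
  {"claw":0.5,"delta_pos":[0,0,0],"twist":60},
  {"claw":0.5,"delta_pos":[0,0,0],"twist":70},
  {"claw":0.5,"delta_pos":[0,0,0],"twist":80},
  {"claw":0.5,"delta_pos":[0,0,0],"twist":89},
  {"claw":0.5,"delta_pos":[0,0,0],"twist":89},
  {"claw":0.5,"delta_pos":[0,0,0],"twist":89},
])

```text
clock: 39.78
tcp_pos: [0.5226, -0.0763, 0.0656]
orientation: [0.003, 0.096, 0.995, -0.002]
wrist_force: [1.1, -5.8, 2.1]
finger_gap: 0.0086
```

Emit:
play_rows([
  {"claw":3.5,"delta_pos":[0,0,0],"twist":0},
  {"claw":3.5,"delta_pos":[0,0,0],"twist":0},
  {"claw":3.5,"delta_pos":[0,0,0],"twist":0},
  {"claw":3.5,"delta_pos":[0,0,-4],"twist":0},
  {"claw":3.5,"delta_pos":[0,0,-8],"twist":0},
  {"claw":3.5,"delta_pos":[0,0,-8],"twist":0},
])

```text
clock: 40.52
tcp_pos: [0.5227, -0.0744, 0.1471]
orientation: [0.003, 0.095, 0.995, -0.001]
wrist_force: [0.3, 0.3, -0.2]
finger_gap: 0.0351
```

```bash
python3 - <<'E'
from h import *
st();caps('w10',(0,1.7))
print(delta([.5478,-.209,.14],277))
E
```

```text
tcp [ 0.5227 -0.0744  0.1471] F [ 0.29  0.28 -0.23] F tool [-0.23  0.33  0.23] gap 0.0351
[ 256  147   47   97 2613] [ 0.5188 -0.0733 -0.208 ] -11.9 0.143 (array([0.31, 0.03, 8.12]), np.float64(1.0))
[  75  259   77   42 1973] [ 0.5449 -0.2076  1.7297] 99.1 0.141 (array([ -4.81, -12.66,   8.14]), np.float64(-110.0))
(array([ -5.15, -12.74,   0.54]), np.float64(-107.9))
```

View pics/w10o.png

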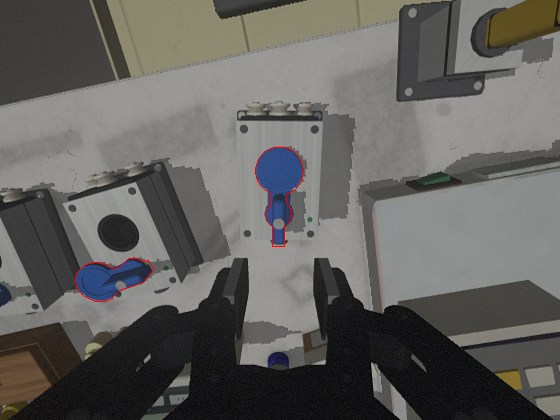

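```bash
cat >> h.py <<'E'
def yaw(name,seeds):
    """head yaw from the four top screws (dark dots), seeds near (front l, front r, rear l, rear r) in px"""
    im=cv2.imread(f"pics/{name}.png").max(2).astype(float);i=imaging.camera_info("wrist");i["world_to_cam"]=np.load(f"pics/{name}.npy");P=[]
    for u,v in seeds:
        c=im[v-8:v+9,u-8:u+9];w=np.clip(np.median(c)-25-c,0,None);yy,xx=np.mgrid[-8:9,-8:9];P.append(p2w(None,(u+(w*xx).sum()/w.sum(),v+(w*yy).sum()/w.sum()),.054,i)[:2])
    P=np.array(P);a=[np.degrees(np.arctan2(*(P[k+2]-P[k])[::-1])) for k in(0,1)];f=P[1]-P[0];print("yaw",np.round(a,1),"front",np.degrees(np.arctan2(f[1],f[0]))-90,np.round(P,4).tolist())
E
python3 -c "
from h import *
yaw('w10',[(244,129),(315,129),(247,233),(311,234)])"
```

```text
yaw [-11.2 -11.9] front -11.202280942391042 [[0.4471, -0.0864], [0.4578, -0.0327], [0.5314, -0.1031], [0.5416, -0.0504]]
```

Emit:
play_rows([
  {"claw":3.5,"delta_pos":[-1,-4,-2],"twist":-10},
  {"claw":3.5,"delta_pos":[-2,-8,-2],"twist":-20},
  {"claw":3.5,"delta_pos":[-5.1,-12.7,-2],"twist":-30},
  {"claw":3.5,"delta_pos":[-5.1,-12.7,-2],"twist":-40},
  {"claw":3.5,"delta_pos":[-5.1,-12.7,-2],"twist":-50},
  {"claw":3.5,"delta_pos":[-5.1,-12.7,-2],"twist":-60},
  {"claw":3.5,"delta_pos":[-5.1,-12.7,-2],"twist":-70},
  {"claw":3.5,"delta_pos":[-5.1,-12.7,0],"twist":-80},
  {"claw":3.5,"delta_pos":[-5.1,-12.7,0.6],"twist":-90},
  {"claw":3.5,"delta_pos":[-5.1,-12.7,0.6],"twist":-100},
  {"claw":3.5,"delta_pos":[-5.1,-12.7,0.6],"twist":-108},
  {"claw":3.5,"delta_pos":[-5.1,-12.7,0.6],"twist":-108},
])

```text
clock: 42.08
tcp_pos: [0.5454, -0.2078, 0.1362]
orientation: [0.0, 0.749, -0.663, -0.001]
wrist_force: [-0.3, -0.1, -0.2]
finger_gap: 0.0351
```

```bash
python3 -c "
from h import *
st();caps('w11',(1.7,1.5,0));well('b9',[.5126,-.2118],2)"
```

```text
tcp [ 0.5454 -0.2078  0.1362] F [-0.34 -0.13 -0.17] F tool [0.09 0.35 0.17] gap 0.0351
[   5    0   58   57 2860] [ 0.7148 -0.3235  1.4655] 84.0 0.112 (array([ 13.53, -15.43,   7.21]), np.float64(12.9))
[ 254  149   49  102 2867] [ 0.5479 -0.208   1.694 ] 97.1 0.127 (array([ 0.05, -0.24,  7.25]), np.float64(-0.2))
b9 px [323.3 217.8] axes [38.3 41.5] [ 303  199   42   39 1304] well [ 0.5116 -0.2115  0.054 ]
```

Emit:
play_rows([
  {"claw":3.5,"delta_pos":[0.05,-0.24,3],"twist":0},
  {"claw":3.5,"delta_pos":[0.05,-0.24,7.2],"twist":0},
  {"claw":3.5,"delta_pos":[0.05,-0.24,7.2],"twist":0},
  {"claw":0.5,"delta_pos":[0.05,-0.24,7.2],"twist":0},
  {"claw":0.5,"delta_pos":[0.05,-0.24,7.2],"twist":0},
  {"claw":0.5,"delta_pos":[0.05,-0.24,7.2],"twist":0},
  {"claw":0.5,"delta_pos":[0.05,-0.24,7.2],"twist":0},
])

```text
clock: 43.1
tcp_pos: [0.5483, -0.209, 0.0673]
orientation: [0.001, 0.749, -0.663, 0.0]
wrist_force: [-5.1, -0.0, 4.5]
finger_gap: 0.0083
```

Emit:
play_rows([
  {"claw":0.5,"delta_pos":[0,0,0],"twist":10},
  {"claw":0.5,"delta_pos":[0,0,0],"twist":20},
  {"claw":0.5,"delta_pos":[0,0,0],"twist":30},
  {"claw":0.5,"delta_pos":[0,0,0],"twist":40},
  {"claw":0.5,"delta_pos":[0,0,0],"twist":50},
  {"claw":0.5,"delta_pos":[0,0,0],"twist":60},
  {"claw":0.5,"delta_pos":[0,0,0],"twist":70},
  {"claw":0.5,"delta_pos":[0,0,0],"twist":80},
  {"claw":0.5,"delta_pos":[0,0,0],"twist":90},
  {"claw":0.5,"delta_pos":[0,0,0],"twist":95},
  {"claw":0.5,"delta_pos":[0,0,0],"twist":95},
  {"claw":0.5,"delta_pos":[0,0,0],"twist":95},
])

```text
clock: 44.6
tcp_pos: [0.5499, -0.2103, 0.0674]
orientation: [0.001, -0.018, 1.0, -0.002]
wrist_force: [-1.6, -4.7, 0.9]
finger_gap: 0.0081
```

Emit:
play_rows([
  {"claw":3.5,"delta_pos":[0,0,0],"twist":0},
  {"claw":3.5,"delta_pos":[0,0,0],"twist":0},
  {"claw":3.5,"delta_pos":[0,0,0],"twist":0},
  {"claw":3.5,"delta_pos":[0,0,-4],"twist":0},
  {"claw":3.5,"delta_pos":[0,0,-8],"twist":0},
  {"claw":3.5,"delta_pos":[0,0,-8],"twist":0},
])

```text
clock: 45.35
tcp_pos: [0.551, -0.2094, 0.1495]
orientation: [0.003, -0.018, 1.0, -0.002]
wrist_force: [1.0, -1.0, -0.1]
finger_gap: 0.035
```

```bash
cat >> h.py <<'E'
def autoyaw(name,g):
    """g=(x,y,yaw_deg) head origin guess; project screws (±43, ±27 mm) and refine"""
    i=imaging.camera_info("wrist");i["world_to_cam"]=np.load(f"pics/{name}.npy");c,s=np.cos(np.radians(g[2])),np.sin(np.radians(g[2]))
    px=[w2p(None,[g[0]+c*a-s*b,g[1]+s*a+c*b,.054],i).round().astype(int) for a,b in [(-.043,-.027),(-.043,.027),(.043,-.027),(.043,.027)]];print([list(map(int,p)) for p in px]);yaw(name,px)
E
python3 - <<'E'
from h import *
st();caps('w12',(0,1.5))
v=[.524,-.2105,2]
autoyaw('w12',v)
print(delta([.544,-.3423,.14],268))
E
```

```text
tcp [ 0.551  -0.2094  0.1495] F [ 0.99 -1.   -0.07] F tool [-0.96 -1.04  0.08] gap 0.035
[ 434  115   60   99 3413] [ 0.5184 -0.0744 -0.2186] -12.5 0.135 (array([ 2.68, 13.56,  8.32]), np.float64(14.6))
[ 257  147   47   96 2572] [ 0.547  -0.2075  0.0458] 2.6 0.144 (array([0.3 , 0.16, 8.34]), np.float64(-0.5))
[  51  178   88   43 2505] [ 0.5438 -0.3394  1.5209] 87.1 0.153 (array([  1.11, -13.02,   8.36]), np.float64(-85.1))
[[242, 130], [312, 130], [246, 233], [309, 234]]
yaw [2.4 0.7] front 2.3867560398109617 [[0.4812, -0.2371], [0.479, -0.1833], [0.5669, -0.2336], [0.564, -0.1822]]
(array([  1.07, -13.32,   0.76]), np.float64(-85.9))
```

Emit:
play_rows([
  {"claw":3.5,"delta_pos":[0.5,-4,-2],"twist":-10},
  {"claw":3.5,"delta_pos":[1.1,-8,-2],"twist":-20},
  {"claw":3.5,"delta_pos":[1.1,-13.1,-2],"twist":-30},
  {"claw":3.5,"delta_pos":[1.1,-13.1,-2],"twist":-40},
  {"claw":3.5,"delta_pos":[1.1,-13.1,-2],"twist":-50},
  {"claw":3.5,"delta_pos":[1.1,-13.1,-2],"twist":-60},
  {"claw":3.5,"delta_pos":[1.1,-13.1,-2],"twist":-70},
  {"claw":3.5,"delta_pos":[1.1,-13.1,0],"twist":-80},
  {"claw":3.5,"delta_pos":[1.1,-13.1,0.8],"twist":-86},
  {"claw":3.5,"delta_pos":[1.1,-13.1,0.8],"twist":-86},
])

```text
clock: 46.65
tcp_pos: [0.5412, -0.3387, 0.1353]
orientation: [-0.0, -0.695, 0.719, 0.002]
wrist_force: [-0.6, -0.8, -0.0]
finger_gap: 0.0349
```

```bash
python3 -c "
from h import *
st();caps('w13',(1.5,0));well('c9',[.508,-.341],2)"
```

```text
tcp [ 0.5412 -0.3387  0.1353] F [-0.63 -0.82 -0.  ] F tool [0.84 0.6  0.  ] gap 0.0349
[ 252  148   49  102 2907] [ 0.5475 -0.3403  1.4616] 83.7 0.128 (array([ 0.11, -0.6 ,  7.23]), np.float64(4.2))
[  34  223   50   41 1648] [ 0.7549 -0.3094  0.4384] 25.1 0.74 (array([ -3.73, -21.22,   7.19]), np.float64(62.8))
c9 px [319.5 216.6] axes [37.7 41.6] [ 299  198   42   39 1291] well [ 0.5103 -0.3386  0.054 ]
```

Emit:
play_rows([
  {"claw":3.5,"delta_pos":[0.1,-0.5,3],"twist":3},
  {"claw":3.5,"delta_pos":[0.1,-0.5,7.1],"twist":3},
  {"claw":3.5,"delta_pos":[0.1,-0.5,7.1],"twist":3},
  {"claw":0.5,"delta_pos":[0.1,-0.5,7.1],"twist":3},
  {"claw":0.5,"delta_pos":[0.1,-0.5,7.1],"twist":3},
  {"claw":0.5,"delta_pos":[0.1,-0.5,7.1],"twist":3},
  {"claw":0.5,"delta_pos":[0.1,-0.5,7.1],"twist":3},
])

```text
clock: 47.68
tcp_pos: [0.5471, -0.3416, 0.0688]
orientation: [-0.0, -0.676, 0.737, -0.001]
wrist_force: [-5.8, -0.8, 5.1]
finger_gap: 0.0082
```

Emit:
play_rows([
  {"claw":0.5,"delta_pos":[0,0,0],"twist":10},
  {"claw":0.5,"delta_pos":[0,0,0],"twist":20},
  {"claw":0.5,"delta_pos":[0,0,0],"twist":30},
  {"claw":0.5,"delta_pos":[0,0,0],"twist":40},
  {"claw":0.5,"delta_pos":[0,0,0],"twist":50},
  {"claw":0.5,"delta_pos":[0,0,0],"twist":60},
  {"claw":0.5,"delta_pos":[0,0,0],"twist":70},
  {"claw":0.5,"delta_pos":[0,0,0],"twist":80},
  {"claw":0.5,"delta_pos":[0,0,0],"twist":91},
  {"claw":0.5,"delta_pos":[0,0,0],"twist":91},
  {"claw":0.5,"delta_pos":[0,0,0],"twist":91},
])

```text
clock: 49.05
tcp_pos: [0.5483, -0.343, 0.0688]
orientation: [0.001, 0.051, 0.999, -0.002]
wrist_force: [-3.4, -4.9, 6.3]
finger_gap: 0.0082
```

Emit:
play_rows([
  {"claw":3.5,"delta_pos":[0,0,0],"twist":0},
  {"claw":3.5,"delta_pos":[0,0,0],"twist":0},
  {"claw":3.5,"delta_pos":[0,0,0],"twist":0},
  {"claw":3.5,"delta_pos":[0,0,-4],"twist":0},
  {"claw":3.5,"delta_pos":[0,0,-8],"twist":0},
  {"claw":3.5,"delta_pos":[0,0,-8],"twist":0},
])

```text
clock: 49.8
tcp_pos: [0.5494, -0.3422, 0.1507]
orientation: [0.003, 0.051, 0.999, -0.002]
wrist_force: [0.2, 0.6, 0.6]
finger_gap: 0.035
```

```bash
python3 - <<'E'
from h import *
st();caps('w14',(0,1.5))
autoyaw('w14',[.524,-.3405,-3])
E
```

```text
tcp [ 0.5494 -0.3422  0.1507] F [0.23 0.55 0.63] F tool [-0.18  0.57 -0.63] gap 0.035
[ 257  147   47   96 2551] [ 0.5466 -0.3402 -0.1175] -6.7 0.144 (array([0.22, 0.12, 8.44]), np.float64(0.8))
[ 447  161   49   94 3021] [ 0.5727 -0.1841  0.0467] 2.7 0.157 (array([-0.76, 15.92,  8.42]), np.float64(-8.6))
[[238, 134], [308, 131], [248, 236], [310, 234]]
yaw [-5.9 -6.8] front -6.51231947194583 [[0.4762, -0.3599], [0.4823, -0.3063], [0.5613, -0.3686], [0.5666, -0.3163]]
```

Emit:
play_rows([
  {"claw":3.5,"delta_pos":[0,0,-5],"twist":0},
  {"claw":3.5,"delta_pos":[5,5,-8],"twist":0},
  {"claw":3.5,"delta_pos":[7,10,-8],"twist":0},
  {"claw":3.5,"delta_pos":[7,15,-8],"twist":0},
  {"claw":3.5,"delta_pos":[7,17,-8],"twist":0},
  {"claw":3.5,"delta_pos":[7,17,-8],"twist":0},
  {"claw":3.5,"delta_pos":[7,17,-8],"twist":0},
])

```text
clock: 50.72
tcp_pos: [0.4955, -0.1654, 0.226]
orientation: [-0.0, 0.052, 0.999, 0.0]
wrist_force: [-0.2, -0.4, 0.5]
finger_gap: 0.035
```

```bash
python3 - <<'E'
from h import *
st();caps('w15',(0,))
for g in [(.5487,-.185,2.5),(.495,-.069,-11.5),(.523,-.338,-6.5)]: autoyaw('w15',g)
im=imaging.read_camera("top")
for s,c,m in blobs(im,(18,120,80),(35,255,255),40): print("yellow",s,c,np.round(p2w("top",c,.12),3))
sc=imaging.read_camera("scene");a=cv2.imread("pics/w15.png")
cv2.imwrite("pics/fin.png",cv2.vconcat([cv2.resize(a[20:320],(780,418)),cv2.resize(sc[150:300,130:460,::-1],(396,180))if 0 else cv2.resize(sc[150:290,130:410,::-1],(780,180*2))[:180]]))
E
```

```text
tcp [ 0.4955 -0.1654  0.226 ] F [-0.24 -0.4   0.45] F tool [ 0.2  -0.42 -0.45] gap 0.035
[ 354  157   35   72 1530] [ 0.5205 -0.074  -0.2299] -13.2 0.147 (array([-1.55,  9.38, 16.21]), np.float64(7.2))
[[237, 207], [285, 200], [250, 275], [295, 269]]
yaw [-3.  -0.9] front 1.5237699851105333 [[0.5019, -0.2116], [0.5004, -0.1579], [0.5933, -0.2164], [0.5894, -0.1593]]
[[349, 140], [400, 145], [336, 218], [384, 222]]
yaw [-14.  -12.3] front -13.183902041968395 [[0.4419, -0.0862], [0.454, -0.0345], [0.5296, -0.1082], [0.5401, -0.0533]]
[[101, 194], [150, 195], [114, 265], [159, 265]]
yaw [-9.3 -5.7] front -8.435541909718026 [[0.4721, -0.3561], [0.48, -0.3034], [0.5639, -0.3711], [0.5663, -0.3119]]
yellow [110 218  27  21 314] [123.02547771 228.8089172 ] [0.427 0.228 0.12 ]
yellow [182 230  12   9  54] [189.25925926 234.42592593] [0.419 0.078 0.12 ]
```

View pics/fin.png

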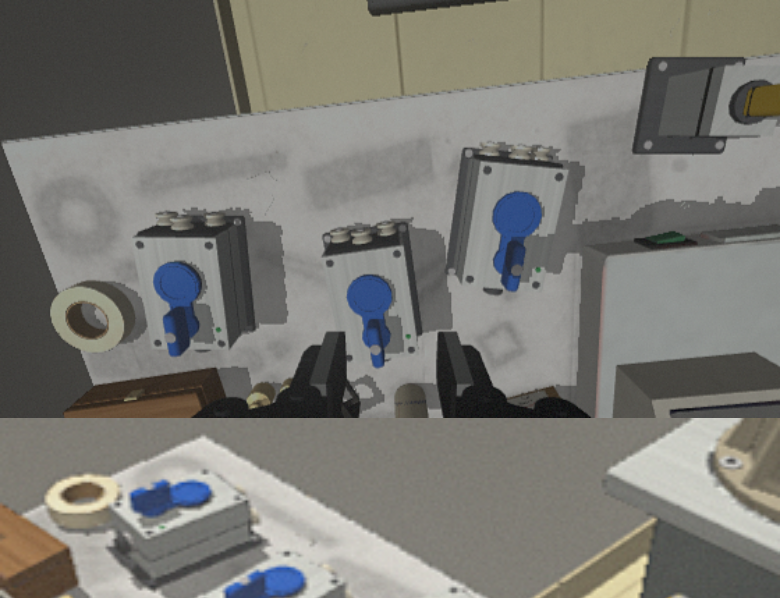

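All three caps look shut and the heads upright: discs at (178,283), (370,297) and (517,214). The middle head was moved about 3.5 cm. I'll check its cap angle in numbers.

```bash
python3 - <<'E'
from h import *
autoyaw('w14',[.5487,-.185,2.5])
im=cv2.cvtColor(cv2.imread("pics/w15.png"),cv2.COLOR_BGR2RGB);i=imaging.camera_info("wrist");i["world_to_cam"]=np.load("pics/w15.npy")
for s,c,m in blobs(im,(95,70,30),(130,255,255),600):
    g=p2w(None,c,.06,i);v,f=fitcap(i,m,[g[0]+.018,g[1],0.]);print(np.round(v,4),np.degrees(v[2]).round(1),round(f,3))
# B screws from viewed picture (scale 780/560, 418/300, row +20)
yaw('w15',[(round(x*560/780),round(y*300/418)+20) for x,y in [(327,258),(406,247),(348,357),(416,349)]])
E
```

```text
[[434, 150], [504, 139], [432, 248], [495, 240]]
yaw [2.7 3.2] front 3.553407283495872 [[0.5064, -0.2145], [0.503, -0.1601], [0.5915, -0.2105], [0.5902, -0.1553]]
[ 0.5205 -0.074  -0.2299] -13.2 0.147
[ 0.5485 -0.3408 -0.0821] -4.7 0.161
[ 0.5756 -0.1848  0.0256] 1.5 0.153
yaw [-2.9  1.5] front 5.297476833311677 [[0.5004, -0.2118], [0.4955, -0.1587], [0.5945, -0.2166], [0.592, -0.1561]]
```

```bash
python3 -c "
from h import *
st();print(env.hand_in())"
```

```text
tcp [ 0.4954 -0.1658  0.2263] F [ 0.34 -0.08  0.11] F tool [-0.35 -0.04 -0.11] gap 0.0348
the job is handed in; nothing more can be done
None
```

I set the transit locks on all three heads, turned their caps shut again, put the setting pin back in its stand and handed the job in at about 51 s of the 210 s allowed. The hand-in reports no verdict.

- **Locks:** at each head the pin dropped into the rotor's hole. I then pushed the bolt until it met a hard stop, at 23–25 N and nearly the same tool height each time (0.1027–0.1029 m). The bolt positions are not measured directly.
- **Caps:** in the close views, each cap lined up with its head to about 1–2°, against the 7° allowed.
- **Heads:** all three looked upright in the last picture. The middle one was knocked about 3.5 cm aside near the end, while the arm was at the third head. I checked it again, and its cap was still shut and lined up with the head.
- **Pin:** it stood upright with its collar on the block after I released it. In the last top view it was within about 1 mm of its starting place.
- **Checks that disagreed:** in the last, more distant wrist picture the head and cap angles scattered by up to about 4°. There I relied on the closer views.

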